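# Unmould the cast wax blocks, pack the wax box and latch it

### The job

Lift every wax block out of the aluminium mould and put it in the open wooden box, each in the bay whose floor has the block's colour (red, green or blue). When all are packed, close the lid fully, then swing the steel hasp on its front down over the staple until it lies flat against the box. Leave the brush, the tin and the headlamp where they are.

Things in the scene. Friction and masses are not known exactly. Their poses are not given: they have to be found in the camera images.
- mould: fixed aluminium wax mould, 180 x 230 x 30 mm, origin at the centre of its underside, with six open cavities (63 x 47 mm, 22 mm deep, floor 8 mm up) centred at x +-40 and y -70, 0, +70 mm; a block in it has its wax top flush with the mould's top
- wax_box: fixed plywood box, 162 x 264 mm, 66 mm tall without lid; origin at the centre of its underside, -x is the front (hasp side), +x the hinge side. Inner floor 30 mm up; walls 6 mm thick, 36 mm high above that floor; two 6 mm dividers along x, 30 mm high, make three bays of 150 (x) x 80 mm (y): red floor at +y, green in the middle, blue at -y. 52 mm free height with the lid shut
- red_bay (a point): centre of the red bay's floor, box axes; a bay takes two blocks, e.g. 38 mm either side of this point along x, block axes parallel to the box
- green_bay (a point): centre of the green bay's floor, box axes
- blue_bay (a point): centre of the blue bay's floor, box axes
- lid (a joint): angle of the box lid in rad: 0 shut, about 1.8 open and leaning back away from the robot; stiff hinge, stays where it is left. The lid is a shallow wooden cover 162 x 264 mm, 22 mm deep (6 mm top)
- lid_hinge (a point): middle of the lid's hinge line (along the box's y), at the box's rear top edge, 81 mm behind the box centre and 66 mm up; axes turn with the lid: -x from the hinge to the free edge, z out of its outer (top) face
- lid_edge (a point): middle of the free edge of the lid's outer face, 162 mm from the hinge line and 22 mm out; axes turn with the lid
- hasp (a joint): angle of the steel hasp strap on the lid's front edge in rad: with the lid shut, 0 hangs straight down over the staple (closed), 1.57 sticks out level to the front (-x), more points upward; light friction, stays where it is left
- hasp_hinge (a point): middle of the hasp's hinge line (along the box's y), 4 mm in front of the lid's front face and 80 mm above the table with the lid shut; axes turn with the hasp: -z points along the strap, -x out of the strap's outer face. Strap 36 mm wide, 4 mm thick (its outer face 4 mm out from the hinge line), 64 mm long, with a 20 x 20 mm slot 36 to 56 mm from the hinge
- hasp_tip (a point): free end of the hasp strap, 64 mm from its hinge
- staple (a point): outermost point of the steel staple on the box's front, 14 mm out from the front and 34 mm above the table, 17 mm wide; the hasp's slot goes over it and it then stands 6 mm proud of the strap, so press the strap nearer to its hinge or at its end
- red_a: a red cast wax block, 60 x 44 x 22 mm (x, y, z), with a pale birch grip bar 44 x 18 mm, 24 mm tall, standing centred on it (46 mm tall overall, 90 g). Origin: centre of the wax part, 11 mm above its underside, z up through the grip; grip faces to pinch are 18 mm apart along its y. Starts loose in a mould cavity, only the grip standing out. Absent in some runs
- red_b: a red cast wax block, 60 x 44 x 22 mm (x, y, z), with a pale birch grip bar 44 x 18 mm, 24 mm tall, standing centred on it (46 mm tall overall, 90 g). Origin: centre of the wax part, 11 mm above its underside, z up through the grip; grip faces to pinch are 18 mm apart along its y. Starts loose in a mould cavity, only the grip standing out. Absent in some runs
- green_a: a green cast wax block, 60 x 44 x 22 mm (x, y, z), with a pale birch grip bar 44 x 18 mm, 24 mm tall, standing centred on it (46 mm tall overall, 90 g). Origin: centre of the wax part, 11 mm above its underside, z up through the grip; grip faces to pinch are 18 mm apart along its y. Starts loose in a mould cavity, only the grip standing out. Absent in some runs
- green_b: a green cast wax block, 60 x 44 x 22 mm (x, y, z), with a pale birch grip bar 44 x 18 mm, 24 mm tall, standing centred on it (46 mm tall overall, 90 g). Origin: centre of the wax part, 11 mm above its underside, z up through the grip; grip faces to pinch are 18 mm apart along its y. Starts loose in a mould cavity, only the grip standing out. Absent in some runs
- blue_a: a blue cast wax block, 60 x 44 x 22 mm (x, y, z), with a pale birch grip bar 44 x 18 mm, 24 mm tall, standing centred on it (46 mm tall overall, 90 g). Origin: centre of the wax part, 11 mm above its underside, z up through the grip; grip faces to pinch are 18 mm apart along its y. Starts loose in a mould cavity, only the grip standing out. Absent in some runs
- blue_b: a blue cast wax block, 60 x 44 x 22 mm (x, y, z), with a pale birch grip bar 44 x 18 mm, 24 mm tall, standing centred on it (46 mm tall overall, 90 g). Origin: centre of the wax part, 11 mm above its underside, z up through the grip; grip faces to pinch are 18 mm apart along its y. Starts loose in a mould cavity, only the grip standing out. Absent in some runs
- boot_brush: red plastic boot brush, 170 x 50 x 46 mm, origin under its centre; bystander, leave it alone
- tin: closed round wax tin, 88 mm across, 32 mm tall, origin under its centre; bystander, leave it alone
- headlamp: yellow headlamp, about 65 x 85 x 45 mm, origin under its centre; bystander, leave it alone
There are look-alikes about, which are no part of the job. Leave any purple look-alike of the blue_a alone.

How it is judged:
By the outcome, as a careful person would: the job done as asked, in the order asked, and still so for the second after the job is handed in, with the robot touching nothing.
Of red_a, red_b, green_a, green_b, blue_a, blue_b only 4 to 6 are there at a start; the rules pass over those that are not, and their reading is None.
At some moment in a run one of red_a, red_b, green_a, green_b, blue_a, blue_b may be knocked a few centimetres aside while the robot is not near it.
Once in a run the grip may slacken for a moment while it holds something.
It also fails if it takes over 210 s, if anything falls off the work surface, if the arm or the gripper's body presses on something with over 40 N, if the wrist force passes 120 N, or if a joint passes its speed limit or range.

### The arm

A 7-joint arm with a two-finger parallel gripper is mounted at the origin on the work surface. World frame = base frame: x ahead of the robot, y to its left, z up, the work surface at z = 0. Lengths are in m, angles in degrees, forces in N, time in s.
With the tool pointing down it reaches from about 0.35 to 0.775 m from the base axis. Payload 3.1 kg.
Tool frame: the origin (TCP) lies between the finger pads; the fingertips stand 25 mm ahead of it and the grasp point (between the pads) lies 6 mm ahead of it (tips_ahead is the distance from the TCP to the fingertips, in m); z points along the fingers, y is the direction in which the jaws open and shut (so a half turn about z gives the same grasp; the last joint's range is limited). The gripper opens to 85 mm and grips with 20 to 120 N. Pads are 22 mm wide; open, the fingers measure 114 mm over their backs; the gripper's body (76 mm by 85 mm) begins 54 mm behind the grasp point. The pads swing forward as they close: fully open they stand 13 mm farther back than shut.
Start: joints at [-77.962, 17.813, 0.802, 86.603, -0.252, 75.585, -1.558], TCP at [0.137, 0.533, 0.256] pointing down, gripper open.
Joint ranges: [-154.91, 154.91], [-16.99, 109.72], [-72.82, 74.43], [7.12, 147.25], [-82.49, 262.49], [11.32, 116.49], [-174.64, 174.64]. Speed limits (degrees/s): [159.86, 159.86, 180, 180, 180, 180, 180].

### API

Orientations are given as a 3x3 rotation matrix whose columns are the frame's x, y, z axes.
In Python, from bench import get_obs, get_image, finish_job, tips_ahead gives the robot as it stands.
- The arm moves only by the tool send_rows, never from a script. Its argument "motion" is a list of rows, each an object of numbers: "x", "y", "z": the shift along the tool's x, y, z in units of 0.5 m (1.0 is 0.5 m); "wx", "wy", "wz": the turn, a rotation vector about the tool's x, y, z in units of pi rad (1.0 is pi rad); "gripper": the opening in per cent of the stroke, from 0 (shut) to 100 (fully open). A call has 1 to 8 rows; each row is the pose to reach, as a shift and turn from the pose commanded when the call began, along the tool's axes at that moment, turning the shorter way round; what a row does not reach only later rows make up. A row lasts 1/10 s, in which the tool goes at most 50 mm and 8.59 degrees, less where a joint would pass 70% of its speed; a pose out of reach is approached as far as the arm can. A call with a number of a shift or a turn outside -1 to 1 is refused whole. A call with a gripper value outside its range is refused whole. The fingers move at their own pace and stop on an object; "newtons" is the grip in N (left out, the last holds). Time passes only in rows, so rows that repeat a pose let the fingers close. It gives the time, the measured TCP pose, the force and the opening at its end, in the units of the state.
- get_obs(): the state, without advancing time (a new reading comes with each control period).
- get_image(name): name is "scene" or "side" or "wrist"; returns a dict with "pixels" (480x640x3 uint8, blue, green, red), "z_map" (480x640 float32, m along the optical axis (not along the pixel's ray), 0 where there is no reading), "K" (3x3 intrinsics, pixels), "distortion" ([k1, k2, p1, p2, k3] as OpenCV has them; the pictures are not rectified), "extrinsics" (4x4, takes a point from camera to world coordinates); the wrist camera has in their place "mount" (4x4, takes a point from camera to tool coordinates, whose origin is the TCP and whose axes are the flange's). Camera axes: x right, y down, z forward; pixel columns grow to the right and rows downward; lengths in m; the calibration is good to about 2 mm. A picture is of the moment at which its call begins: read the wrist's pose just before it.
- finish_job(): hands the job in, once; it reports no verdict.
The state is a dict: "t": time; "qpos": joint angles; "joint_velocities": joint speeds; "joint_efforts": joint torques, N m; "tool_pos": TCP position; "ee_rot": TCP orientation; "wrist_force": force on the tool from outside, world axes, zero at the start; "wrist_torque": the same for the moment, N m; "grip_width": finger opening in m.
Only numpy, scipy, OpenCV 4.12 (cv2) and the standard library are available. Lean on these libraries where they do the work, as an engineer would, in place of code of your own. Each camera call takes 0.05 s, during which the arm holds its last target.

## Working session

There is one attempt and no reset: what is moved stays moved. The work goes in short steps, Python scripts to look and compute and a tool call to move; the robot and the scene stay as the last step left them, time stands still between calls to the robot, and variables do not carry over. Pictures are saved under pics/ and viewed, and the job is handed in when it is done.

Besides the shell and the picture viewer there is one more tool, called after "Request:" by a JSON object that holds its "name" and its "arguments", one argument or row to a line. send_rows: Moves the arm, as the interface text tells. Shifts and turns lie within -1 to 1; 1 stands for 0.5 m of shift or pi rad of turn. Its arguments: {"type":"object","properties":{"motion":{"type":"array"},"newtons":{"type":"number"}},"required":["motion"]}

```bash
ls; mkdir -p pics; python3 - <<'E'
from bench import *
import bench,cv2,numpy as np
o=get_obs(); print({k:np.round(v,3).tolist() for k,v in o.items()}, tips_ahead)
for n in ["scene","side","wrist"]:
    d=get_image(n); cv2.imwrite(f"pics/{n}0.png",d["pixels"]); print(n,d["K"],d["distortion"],d.get("extrinsics",d.get("mount")))
E
```

```text
pics
{'t': 0.0, 'qpos': [-77.964, 17.86, 0.803, 86.692, -0.253, 75.585, -1.558], 'joint_velocities': [-0.026, 0.058, 0.069, 0.11, -0.003, 0.01, -0.082], 'joint_efforts': [-0.0, -37.992, 0.146, -23.058, 0.012, 0.014, -0.0], 'tool_pos': [0.137, 0.532, 0.255], 'ee_rot': [[-0.968, 0.249, -0.0], [0.249, 0.968, -0.002], [-0.0, -0.002, -1.0]], 'wrist_force': [0.539, 0.213, 0.188], 'wrist_torque': [0.047, -0.018, -0.037], 'grip_width': 0.085} 0.025
scene [[588.082396     0.         317.48690492]
 [  0.         588.082396   244.83088378]
 [  0.           0.           1.        ]] [-0.04059415  0.          0.          0.          0.        ] [[ 0.79710183  0.45617847 -0.39563856  1.15326299]
 [ 0.6037466  -0.61389934  0.50854463 -0.7227443 ]
 [-0.01089514 -0.64422729 -0.76475649  1.13617992]
 [ 0.          0.          0.          1.        ]]
side [[489.14025999   0.         316.05350809]
 [  0.         489.14025999 242.70775704]
 [  0.           0.           1.        ]] [-0.12224955  0.          0.          0.          0.        ] [[ 0.80617665 -0.39441115  0.44104314  0.07960174]
 [-0.59125938 -0.56495243  0.57553548 -0.66096031]
 [ 0.02217078 -0.72475416 -0.68865075  0.85179664]
 [ 0.          0.          0.          1.        ]]
wrist [[337.70565678   0.         314.3957858 ]
 [  0.         337.70565678 236.50559794]
 [  0.           0.           1.        ]] [-0.01168142  0.          0.          0.          0.        ] [[-1.89238879e-04 -9.64402194e-01 -2.64439734e-01  6.49112640e-02]
 [ 9.99999785e-01 -1.65416097e-05 -6.55295145e-04  8.73555681e-04]
 [ 6.27593816e-04 -2.64439801e-01  9.64401990e-01 -1.16763386e-01]
 [ 0.00000000e+00  0.00000000e+00  0.00000000e+00  1.00000000e+00]]
```

View pics/scene0.png

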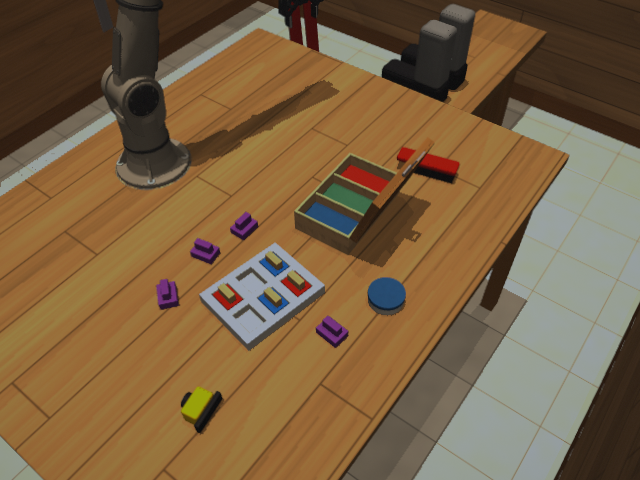

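View pics/side0.png

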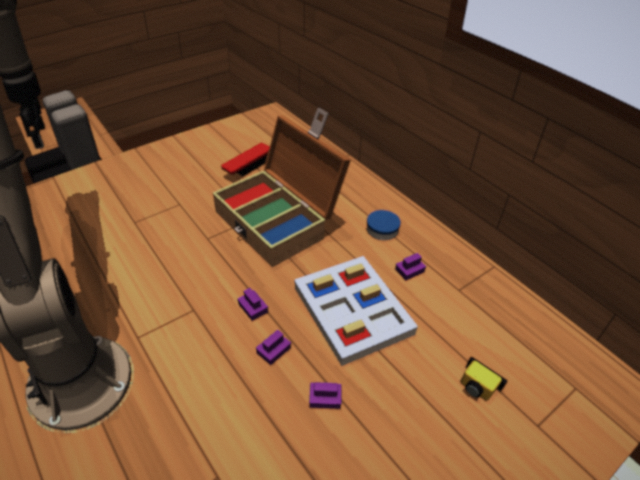

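View pics/wrist0.png

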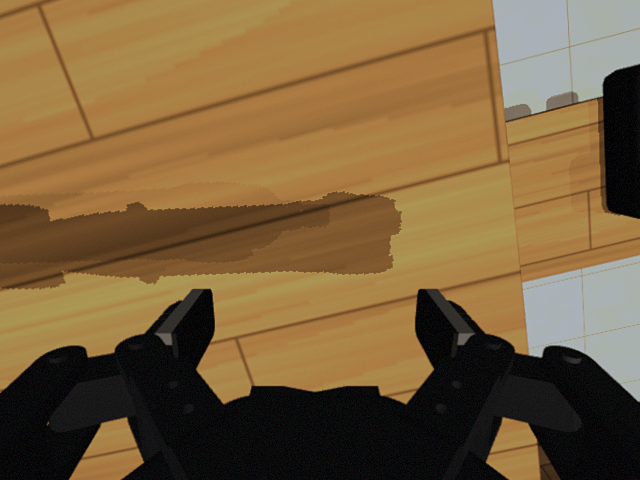

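The scene picture shows the mould at about (262,293), holding 4 blocks: 2 red and 2 blue, with 2 cavities empty. The open box is at about (345,205) with its lid leaning back. The purple look-alikes are scattered around the mould. Next I'll measure.

```bash
cat > h.py <<'E'
from bench import *
import cv2,numpy as np
np.set_printoptions(precision=4,suppress=True)
def cloud(d,T=None):
    K=d["K"];T=d["extrinsics"] if T is None else T
    v,u=np.mgrid[0:480,0:640]
    p=cv2.undistortPoints(np.stack([u,v],-1).reshape(-1,1,2).astype(np.float64),K,np.array(d["distortion"])).reshape(480,640,2)
    rays=np.concatenate([p,np.ones((480,640,1))],-1)
    rw=rays@T[:3,:3].T
    W=rw*d["z_map"][...,None]+T[:3,3]
    return W,rw,T[:3,3]
def plane(rw,c,mask,z):
    r=rw[mask]; return (c+r*((z-c[2])/r[:,2])[:,None])[:,:2]
def wristT(d):
    o=get_obs(); T=np.eye(4);T[:3,:3]=o["ee_rot"];T[:3,3]=o["tool_pos"];return T
def rect(xy):
    (c,s,a)=cv2.minAreaRect((xy*1000).astype(np.float32)); return np.array(c)/1000,np.array(s),a
def masks(px):
    hsv=cv2.cvtColor(px,cv2.COLOR_BGR2HSV);h,s,v=[hsv[...,i].astype(int) for i in range(3)]
    return dict(red=((h<6)|(h>174))&(s>170)&(v>50),green=(h>45)&(h<85)&(s>60)&(v>40),blue=(h>95)&(h<118)&(s>110)&(v>50),
      purple=(h>125)&(h<165)&(s>100),pale=(h>12)&(h<30)&(s<140)&(v>120),gray=(s<60)&(v>110)),hsv
E
python3 - <<'E'
from h import *
for n in ["scene","side"]:
    d=get_image(n);W,rw,c=cloud(d);m,hsv=masks(d["pixels"])
    Z=W[...,2];ok=d["z_map"]>0
    on=(W[...,0]>0.1)&(W[...,0]<1.2)&(abs(W[...,1])<.8)&ok
    print(n)
    for k,lo,hi in [("red",.0,.07),("green",.0,.07),("blue",.0,.07),("purple",0,.07),("gray",.02,.04),("pale",.03,.07)]:
        mm=(m[k]&on&(Z>lo)&(Z<hi)).astype(np.uint8)
        nn,L,st,ce=cv2.connectedComponentsWithStats(mm)
        for i in range(1,nn):
            if st[i,4]<60: continue
            q=L==i; z=np.median(Z[q]); 
            print(k,ce[i].round(),st[i,4],"z",z.round(4),np.percentile(Z[q],[5,95]),"xy",W[q].mean(0)[:2],*rect(W[q][:,:2]))
E
```

```text
scene
red [405. 154.] 162 z 0.0441 [0.0345 0.0494] xy [0.5831 0.4133] [0.5761 0.4384] [ 41.7491 100.1564] 20.352123260498047
red [440. 164.] 500 z 0.0438 [0.0353 0.0484] xy [0.682  0.4349] [0.6796 0.438 ] [101.1027  54.7033] 10.68273639678955
red [365. 178.] 604 z 0.0308 [0.0267 0.0349] xy [0.5407 0.2776] [0.5397 0.2784] [126.9471  57.9318] 3.1084847450256348
red [295. 287.] 189 z 0.0302 [0.0263 0.0337] xy [ 0.6164 -0.1194] [ 0.6115 -0.1111] [43.6657 60.8239] 80.935546875
red [227. 299.] 219 z 0.03 [0.0263 0.0339] xy [ 0.5122 -0.2399] [ 0.5082 -0.2347] [42.9719 60.7163] 78.37738037109375
green [348. 198.] 700 z 0.031 [0.0268 0.0348] xy [0.5473 0.1899] [0.5466 0.1793] [130.2222  80.6841] 3.0837128162384033
blue [331. 218.] 751 z 0.0307 [0.0264 0.0349] xy [0.5545 0.1057] [0.5533 0.1063] [135.0913  57.4838] 3.77673602104187
blue [273. 267.] 176 z 0.0299 [0.0256 0.0336] xy [ 0.5373 -0.1048] [ 0.5322 -0.0969] [43.5254 61.5666] 80.60440063476562
blue [386. 293.] 907 z 0.032 [0.0278 0.0356] xy [ 0.7959 -0.0095] [ 0.7948 -0.0082] [84.6766 84.1833] 18.58556365966797
blue [272. 303.] 217 z 0.0
[... 3032 characters left out ...]
0292 [0.0261 0.0319] xy [ 0.555  -0.1814] [ 0.5627 -0.1697] [235.5157 183.3779] 79.40731811523438
pale [269. 207.] 774 z 0.0643 [0.0569 0.0677] xy [0.5646 0.1747] [0.5624 0.1795] [166.7131 270.2421] 3.5788943767547607
pale [354. 268.] 121 z 0.0533 [0.049  0.0557] xy [ 0.6131 -0.1096] [ 0.6218 -0.103 ] [35.8221 57.0487] 82.18707275390625
pale [323. 279.] 134 z 0.0532 [0.05   0.0559] xy [ 0.5351 -0.0956] [ 0.5367 -0.0868] [38.1765 42.6625] 80.5290756225586
pale [370. 289.] 141 z 0.0531 [0.0496 0.0558] xy [ 0.6011 -0.1783] [ 0.6078 -0.1718] [37.1782 54.9467] 72.37144470214844
pale [354. 326.] 167 z 0.0529 [0.0492 0.0554] xy [ 0.51   -0.2328] [ 0.5154 -0.2263] [34.0266 55.7881] 84.87599182128906
```

```bash
python3 - <<'E'
import cv2
a=cv2.imread("pics/scene0.png")[120:360,150:470];cv2.imwrite("pics/sc_zoom.png",cv2.resize(a,None,fx=2.5,fy=2.5,interpolation=cv2.INTER_CUBIC))
a=cv2.imread("pics/side0.png")[90:390,200:440];cv2.imwrite("pics/si_zoom.png",cv2.resize(a,None,fx=2,fy=2,interpolation=cv2.INTER_CUBIC))
E
```

```text
(no output)
```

View pics/sc_zoom.png

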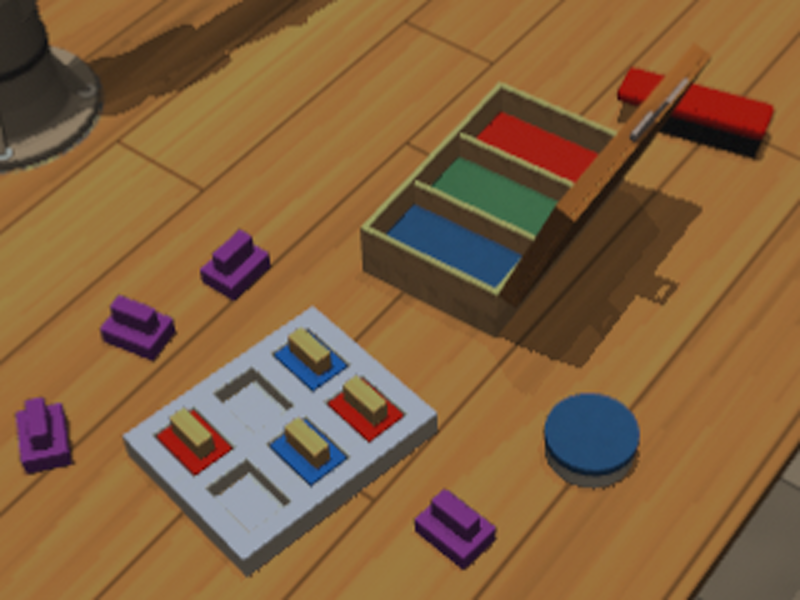

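View pics/si_zoom.png

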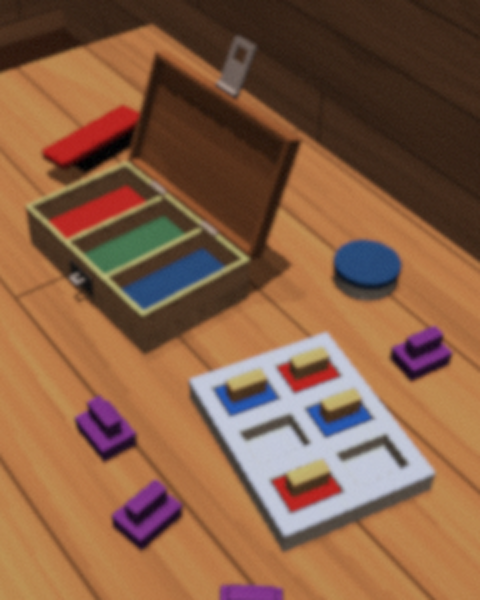

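```bash
cat >> h.py <<'E'
from scipy.spatial.transform import Rotation as Ro
def down(yaw):  # tool z down, tool x at yaw deg
    a=np.radians(yaw);return np.array([[np.cos(a),np.sin(a),0],[np.sin(a),-np.cos(a),0],[0,0,-1.]])
def go(p,yaw=None,R=None,ref=None):
    o=get_obs();R0=o["ee_rot"] if ref is None else ref[1];p0=np.array(o["tool_pos"] if ref is None else ref[0])
    if R is None: R=down(yaw)
    s=R0.T@(np.array(p)-p0)/0.5; w=Ro.from_matrix(R0.T@R).as_rotvec()/np.pi
    print("xyz",s.round(4),"w",w.round(4),"dist mm",np.linalg.norm(s)*500,"rot",np.linalg.norm(w)*180)
    return (np.array(p),R)
E
python3 -c "
from h import *
go([.45,0,.35],175)"
```

```text
xyz [-0.8716 -0.8755 -0.1874] w [-0.0004  0.     -0.0523] dist mm 624.7443388056907 rot 9.420863523941344
```

Request:
{"name": "send_rows", "arguments": {
  "motion": [
    {"x": -0.44, "y": -0.44, "z": -0.19, "wz": -0.05, "gripper": 50},
    {"x": -0.44, "y": -0.44, "z": -0.19, "wz": -0.05},
    {"x": -0.44, "y": -0.44, "z": -0.19, "wz": -0.05},
    {"x": -0.87, "y": -0.875, "z": -0.187, "wz": -0.052},
    {"x": -0.87, "y": -0.875, "z": -0.187, "wz": -0.052},
    {"x": -0.87, "y": -0.875, "z": -0.187, "wz": -0.052},
    {"x": -0.87, "y": -0.875, "z": -0.187, "wz": -0.052},
    {"x": -0.87, "y": -0.875, "z": -0.187, "wz": -0.052}
  ]
}}

```text
schema error: expected keys x, y, z, wx, wy, wz, gripper
```

```bash
python3 -c "
from h import *
go([.45,0,.35],175)"
```

```text
xyz [-0.8716 -0.8755 -0.1874] w [-0.0004  0.     -0.0523] dist mm 624.7443388056907 rot 9.420863523941344
```

Request:
{"name": "send_rows", "arguments": {
  "motion": [
    {"x": -0.87, "y": -0.875, "z": -0.187, "wx": 0, "wy": 0, "wz": -0.052, "gripper": 50},
    {"x": -0.87, "y": -0.875, "z": -0.187, "wx": 0, "wy": 0, "wz": -0.052, "gripper": 50},
    {"x": -0.87, "y": -0.875, "z": -0.187, "wx": 0, "wy": 0, "wz": -0.052, "gripper": 50},
    {"x": -0.87, "y": -0.875, "z": -0.187, "wx": 0, "wy": 0, "wz": -0.052, "gripper": 50},
    {"x": -0.87, "y": -0.875, "z": -0.187, "wx": 0, "wy": 0, "wz": -0.052, "gripper": 50},
    {"x": -0.87, "y": -0.875, "z": -0.187, "wx": 0, "wy": 0, "wz": -0.052, "gripper": 50},
    {"x": -0.87, "y": -0.875, "z": -0.187, "wx": 0, "wy": 0, "wz": -0.052, "gripper": 50},
    {"x": -0.87, "y": -0.875, "z": -0.187, "wx": 0, "wy": 0, "wz": -0.052, "gripper": 50}
  ]
}}

```text
t: 1.05
tool_pos: [0.3378, 0.1896, 0.3167]
ee_rot: [[-0.996, 0.088, 0.001], [0.088, 0.996, 0.001], [-0.001, 0.001, -1.0]]
wrist_force: [1.2, 1.1, 0.1]
grip_width: 0.043
```

```bash
python3 -c "
from h import *
go([.45,0,.35],175)"
```

```text
xyz [-0.257  -0.358  -0.0668] w [ 0.0003  0.0002 -0.0003] dist mm 222.84590225499576 rot 0.08657694158451773
```

Request:
{"name": "send_rows", "arguments": {
  "motion": [
    {"x": -0.257, "y": -0.358, "z": -0.067, "wx": 0, "wy": 0, "wz": 0, "gripper": 50},
    {"x": -0.257, "y": -0.358, "z": -0.067, "wx": 0, "wy": 0, "wz": 0, "gripper": 50},
    {"x": -0.257, "y": -0.358, "z": -0.067, "wx": 0, "wy": 0, "wz": 0, "gripper": 50},
    {"x": -0.257, "y": -0.358, "z": -0.067, "wx": 0, "wy": 0, "wz": 0, "gripper": 50},
    {"x": -0.257, "y": -0.358, "z": -0.067, "wx": 0, "wy": 0, "wz": 0, "gripper": 50},
    {"x": -0.257, "y": -0.358, "z": -0.067, "wx": 0, "wy": 0, "wz": 0, "gripper": 50}
  ]
}}

```text
t: 1.65
tool_pos: [0.4506, -0.0026, 0.3504]
ee_rot: [[-0.995, 0.097, 0.002], [0.097, 0.995, -0.002], [-0.002, -0.002, -1.0]]
wrist_force: [-0.1, 0.1, -0.1]
grip_width: 0.0422
```

```bash
cat > look.py <<'E'
from h import *
import sys
T=wristT(None);o=get_obs();print(o["t"],o["tool_pos"],o["wrist_force"],o["grip_width"])
d=get_image("wrist");cv2.imwrite("pics/%s.png"%sys.argv[1],d["pixels"])
W,rw,c=cloud(d,T@d["mount"]);m,hsv=masks(d["pixels"]);Z=W[...,2];ok=d["z_map"]>0
for k,lo,hi in [("red",.0,.07),("green",.0,.07),("blue",.0,.07),("gray",.02,.04),("pale",.04,.085)]:
    mm=(m[k]&ok&(Z>lo)&(Z<hi)).astype(np.uint8)
    nn,L,st,ce=cv2.connectedComponentsWithStats(mm)
    for i in range(1,nn):
        if st[i,4]<100: continue
        q=L==i; print(k,ce[i].round(),st[i,4],"z",np.median(Z[q]).round(4),np.percentile(Z[q],[5,95]),*rect(W[q][:,:2]))
E
python3 look.py w1
```

```text
1.65 [ 0.4506 -0.0026  0.3504] [-0.107   0.0821 -0.1222] 0.04224107799458189
red [525. 254.] 4426 z 0.0298 [0.0284 0.0311] [0.5621 0.2762] [140.0666  65.0333] 2.9867005348205566
red [159. 251.] 624 z 0.029 [0.0276 0.0304] [ 0.5108 -0.2311] [43.6819 59.486 ] 80.12129974365234
red [628. 302.] 2452 z 0.0438 [0.0339 0.0458] [0.6519 0.4187] [169.4048  34.8676] 6.430776596069336
green [459. 263.] 4863 z 0.0298 [0.0285 0.0311] [0.5666 0.1817] [142.5196  80.4947] 2.801537275314331
blue [398. 263.] 3864 z 0.0298 [0.0285 0.0311] [0.5712 0.0977] [139.9763  75.3742] 3.153351306915283
blue [256. 258.] 734 z 0.0289 [0.0273 0.0306] [ 0.5364 -0.0941] [45.3522 61.9309] 79.4251480102539
blue [205. 303.] 485 z 0.0289 [0.0275 0.0305] [ 0.6019 -0.1761] [43.8401 59.9651] 79.01532745361328
gray [201. 270.] 9159 z 0.0291 [0.0276 0.0305] [ 0.5628 -0.1693] [230.276  180.9779] 79.80403137207031
pale [367. 236.] 323 z 0.065 [0.0638 0.0662] [0.5118 0.067 ] [49.7184 41.0324] 3.2025866508483887
pale [144. 260.] 276 z 0.053 [0.0515 0.0544] [ 0.5107 -0.231 ] [18.3371 43.0058] 79.99675750732422
pale [250. 266.] 197 z 0.053 [0.0515 0.0542] [ 0.5353 -0.0928] [17.1918 41.7829] 81.0733413696289
pale [197. 318.] 183 z 0.0532 [0.0516 0.0543] [ 0.6013 -0.1759] [16.8596 42.1504] 80.76765441894531
pale [511. 321.] 101 z 0.0658 [0.0636 0.0679] [0.6376 0.2421] [ 8.1499 35.0917] 1.5934168100357056
```

View pics/w1.png

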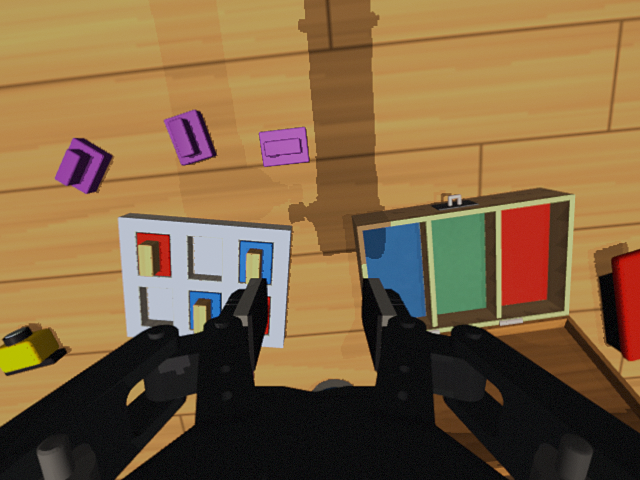

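```bash
python3 - <<'E'
from h import *
def rimfit(W,ok,n):
    m=ok&(abs(W[...,2]-.066)<.004)&(W[...,0]>.45)&(W[...,0]<.67)&(W[...,1]>0.02)&(W[...,1]<.36)
    mm=cv2.morphologyEx(m.astype(np.uint8),cv2.MORPH_OPEN,np.ones((2,2)))
    nn,L,st,ce=cv2.connectedComponentsWithStats(mm)
    for i in range(1,nn):
        if st[i,4]>150: q=L==i;print(n,ce[i],st[i,4],W[q].min(0),W[q].max(0),*rect(W[q][:,:2]))
    print(n,"all",*rect(W[mm>0][:,:2]))
T=wristT(None);d=get_image("wrist");W,_,_=cloud(d,T@d["mount"]);rimfit(W,d["z_map"]>0,"wrist")
for n in ("scene","side"):
    d=get_image(n);W,rw,c=cloud(d);ok=d["z_map"]>0;rimfit(W,ok,n)
    # lid points
    q=ok&(W[...,2]>.085)&(W[...,0]>.6)&(W[...,0]<.8)&(W[...,1]>.02)&(W[...,1]<.38)
    P=W[q];print("lid",P.min(0),P.max(0));cc=P.mean(0);u,s,vt=np.linalg.svd(P-cc);print(cc,vt[2],s/len(P)**.5)
    hi=P[P[:,2]>.235];print("hasp",len(hi),hi.mean(0) if len(hi) else"",hi.max(0) if len(hi) else"")
E
```

```text
wrist [501.6408 269.4896] 3474 [ 0.3853  0.0068 -0.0037] [0.6762 0.3702 0.4666] [0.5424 0.185 ] [431.1487 199.6989] 73.435302734375
wrist all [0.5463 0.1838] [431.1487 207.8235] 73.435302734375
scene all [ 0.7679 -0.2357] [ 235.9205 1219.4678] 27.403051376342773
lid [0.6543 0.0498 0.0855] [0.7387 0.3196 0.2775]
[0.6979 0.1472 0.1902] [ 0.9533  0.0342 -0.3002] [0.0849 0.0405 0.007 ]
hasp 50 [0.7295 0.181  0.2622] [0.7387 0.2066 0.2775]
side [283.9233 209.1266] 861 [ 0.0796 -0.661  -0.0014] [0.7    0.3046 0.8518] [ 0.4178 -0.2065] [1098.5801  277.3659] 67.51075744628906
side all [ 0.426  -0.2085] [1101.116   293.8589] 67.51075744628906
lid [0.6544 0.0492 0.085 ] [0.7412 0.3222 0.2773]
[0.6921 0.1731 0.1602] [-0.9513 -0.0383  0.3059] [0.0746 0.0462 0.0053]
hasp 174 [0.7291 0.1878 0.2546] [0.7412 0.2087 0.2773]
```

```bash
python3 - <<'E'
from h import *
def rimfit(W,ok,n):
    m=ok&(abs(W[...,2]-.066)<.004)&(W[...,0]>.45)&(W[...,0]<.66)&(W[...,1]>0.02)&(W[...,1]<.35)
    mm=cv2.morphologyEx(m.astype(np.uint8),cv2.MORPH_OPEN,np.ones((3,3)))
    nn,L,st,ce=cv2.connectedComponentsWithStats(mm)
    q=(mm>0)&m;P=W[q];print(n,P.min(0),P.max(0),*rect(P[:,:2]))
    for a in (2.5,3,3.5,4):
        r=np.radians(a);e=np.array([[np.cos(r),np.sin(r)],[-np.sin(r),np.cos(r)]]);Q=P[:,:2]@e.T
        # front edge slope check
        lo=[];ys=np.linspace(np.percentile(Q[:,1],2),np.percentile(Q[:,1],98),12)
        for y0,y1 in zip(ys[:-1],ys[1:]): 
            s=Q[(Q[:,1]>=y0)&(Q[:,1]<y1),0]; lo.append(s.min() if len(s) else np.nan)
        lo=np.array(lo);print(a,"ylim",Q[:,1].min(),Q[:,1].max(),"x",Q[:,0].min(),Q[:,0].max(),"front slope deg",np.degrees(np.polyfit((ys[:-1]+ys[1:])[~np.isnan(lo)]/2,lo[~np.isnan(lo)],1)[0]))
T=wristT(None);d=get_image("wrist");W,_,_=cloud(d,T@d["mount"]);rimfit(W,d["z_map"]>0,"wrist")
for n in ("scene","side"):
    d=get_image(n);W,rw,c=cloud(d);rimfit(W,d["z_map"]>0,n)
E
```

```text
wrist [0.4738 0.0455 0.062 ] [0.6595 0.3178 0.07  ] [0.5714 0.1821] [182.1342 264.4462] 3.1601319313049316
2.5 ylim 0.023944160919769853 0.2899593358879068 x 0.4865603670495853 0.6692630649876156 front slope deg -0.7057956778093024
3 ylim 0.019565159204892543 0.28433584388347766 x 0.4889729467990315 0.6710702571770222 front slope deg -0.22991174858201294
3.5 ylim 0.014423548935235224 0.2795102493232585 x 0.49001097521965326 0.6729006198658426 front slope deg 0.2885816711642443
4 ylim 0.00873479495891848 0.2750495046433807 x 0.49016150067411546 0.6748970816006071 front slope deg 0.7929211762645935
scene [0.4729 0.0405 0.0621] [0.6466 0.3125 0.0698] [0.5313 0.1597] [157.5396 277.8572] 17.036802291870117
2.5 ylim 0.019262613283485233 0.28792865934079176 x 0.48283465451858326 0.6482376716817444 front slope deg 12.951998621106892
3 ylim 0.013731737494128083 0.282954387502882 x 0.4844007593083745 0.648422198125096 front slope deg 13.485254420208792
3.5 ylim 0.008146271997965355 0.2779585675928615 x 0.4846349994440598 0.648557344707592 front slope deg 14.013709391284758
4 ylim 0.002560186131650408 0.27294158006175845 x 0.4848323327481968 0.6486431011372964 front slope deg 15.904777639556913
side [0.4726 0.0414 0.062 ] [0.6599 0.309  0.0699] [0.5705 0.1779] [185.778 267.146] 2.4237945079803467
2.5 ylim 0.01928790318014689 0.2865651706257107 x 0.4850233725685535 0.6707472601515295 front slope deg 12.945253258664524
3 ylim 0.014134113920445583 0.2822603901959294 x 0.48739703336838863 0.6727572934574764 front slope deg 13.491997280932852
3.5 ylim 0.008979248293246797 0.2779341145446192 x 0.48921259991989147 0.6747160936908406 front slope deg 13.98614783422017
4 ylim 0.0038236988615259 0.27358667313442075 x 0.4893288947261974 0.6766235116814007 front slope deg 14.464830107782454
```

```bash
python3 -c "
from h import *
r=go([.5352,-.094,.14],169.7)
go([.5352,-.094,.06],169.7)"
```

```text
xyz [-0.1887 -0.1796  0.4189] w [ 0.0002 -0.0002  0.0301] dist mm 246.6457665859657 rot 5.409312018091315
xyz [-0.1888 -0.1797  0.5789] w [ 0.0002 -0.0002  0.0301] dist mm 317.43073081773906 rot 5.409312018091315
```

Request:
{"name": "send_rows", "arguments": {
  "motion": [
    {"x": -0.189, "y": -0.18, "z": 0.419, "wx": 0, "wy": 0, "wz": 0.03, "gripper": 50},
    {"x": -0.189, "y": -0.18, "z": 0.419, "wx": 0, "wy": 0, "wz": 0.03, "gripper": 50},
    {"x": -0.189, "y": -0.18, "z": 0.419, "wx": 0, "wy": 0, "wz": 0.03, "gripper": 50},
    {"x": -0.189, "y": -0.18, "z": 0.419, "wx": 0, "wy": 0, "wz": 0.03, "gripper": 50},
    {"x": -0.189, "y": -0.18, "z": 0.419, "wx": 0, "wy": 0, "wz": 0.03, "gripper": 50},
    {"x": -0.189, "y": -0.18, "z": 0.419, "wx": 0, "wy": 0, "wz": 0.03, "gripper": 50},
    {"x": -0.189, "y": -0.18, "z": 0.419, "wx": 0, "wy": 0, "wz": 0.03, "gripper": 50}
  ]
}}

```text
t: 2.7
tool_pos: [0.5349, -0.0954, 0.139]
ee_rot: [[-0.983, 0.181, -0.003], [0.181, 0.983, 0.0], [0.003, -0.0, -1.0]]
wrist_force: [0.2, 0.4, -0.8]
grip_width: 0.0427
```

```bash
python3 look.py w2; python3 -c "
from h import *
go([.5352,-.094,.06],169.7)"
```

```text
2.7 [ 0.5349 -0.0954  0.139 ] [ 0.1726  0.3986 -0.7686] 0.042659890459376196
red [129. 233.] 2484 z 0.029 [0.0272 0.0304] [ 0.5107 -0.2319] [46.7897 59.8091] 79.6657485961914
red [317. 336.] 2504 z 0.029 [0.0277 0.03  ] [ 0.6147 -0.1082] [45.5285 61.1348] 79.57804870605469
blue [604. 228.] 13662 z 0.0298 [0.0287 0.0309] [0.5693 0.1051] [144.6427  50.8863] 3.5772860050201416
blue [317. 234.] 3180 z 0.029 [0.0276 0.0302] [ 0.5356 -0.094 ] [45.5646 59.7639] 79.6367416381836
blue [205. 315.] 435 z 0.029 [0.0273 0.03  ] [ 0.5768 -0.1878] [16.0684 31.9268] 33.07769775390625
gray [219. 253.] 32310 z 0.0291 [0.028  0.0302] [ 0.56  -0.169] [231.1582 174.4726] 79.70811462402344
gray [137. 390.] 172 z 0.0291 [0.028  0.0301] [ 0.6312 -0.2572] [ 7.6094 22.4114] 34.362945556640625
pale [ 96. 254.] 1318 z 0.0531 [0.0519 0.0542] [ 0.5113 -0.2309] [18.2422 43.665 ] 79.83284759521484
pale [318. 246.] 851 z 0.0531 [0.052  0.0542] [ 0.5356 -0.0931] [16.1838 42.6939] 82.30305480957031
pale [315. 361.] 800 z 0.053 [0.0518 0.054 ] [ 0.6145 -0.1071] [17.8122 42.8151] 79.11723327636719
xyz [0.0019 0.0016 0.1615] w [ 0.0002  0.0001 -0.0005] dist mm 80.755141439238 rot 0.09521955132348214
```

View pics/w2.png

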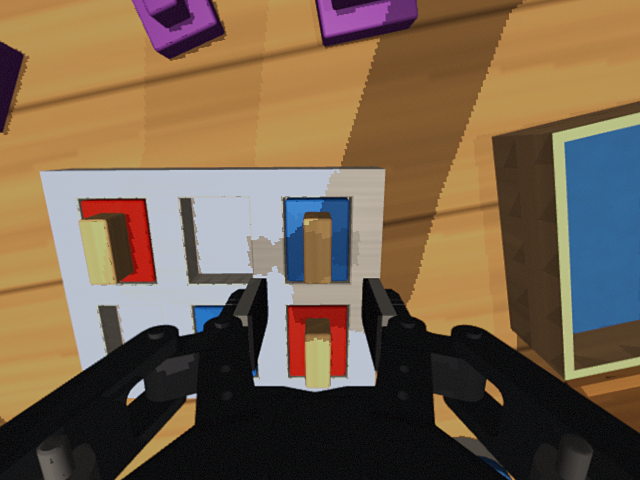

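The wrist view has the blue grip at about (318,246), centred between the jaws. The measured positions agree to within 1–2 mm. Going down and gripping.

Request:
{"name": "send_rows", "arguments": {
  "motion": [
    {"x": 0.001, "y": 0.002, "z": 0.1, "wx": 0, "wy": 0, "wz": 0, "gripper": 50},
    {"x": 0.001, "y": 0.002, "z": 0.158, "wx": 0, "wy": 0, "wz": 0, "gripper": 50},
    {"x": 0.001, "y": 0.002, "z": 0.158, "wx": 0, "wy": 0, "wz": 0, "gripper": 50},
    {"x": 0.001, "y": 0.002, "z": 0.158, "wx": 0, "wy": 0, "wz": 0, "gripper": 0},
    {"x": 0.001, "y": 0.002, "z": 0.158, "wx": 0, "wy": 0, "wz": 0, "gripper": 0},
    {"x": 0.001, "y": 0.002, "z": 0.158, "wx": 0, "wy": 0, "wz": 0, "gripper": 0},
    {"x": 0.001, "y": 0.002, "z": 0.158, "wx": 0, "wy": 0, "wz": 0, "gripper": 0}
  ],
  "newtons": 50
}}

```text
t: 3.45
tool_pos: [0.5378, -0.0948, 0.0644]
ee_rot: [[-0.983, 0.181, 0.006], [0.181, 0.983, 0.001], [-0.006, 0.002, -1.0]]
wrist_force: [-0.3, 2.0, 6.7]
grip_width: 0.0166
```

```bash
python3 -c "
from h import *
o=get_obs();print(o['tool_pos'],o['grip_width'])
go([.5352,-.094,.16],169.7)
go([.60,.0967,.16],183.2)
go([.6037,.0967,.092],183.2)
"
```

```text
[ 0.5378 -0.0948  0.0644] 0.016592259722438725
xyz [ 0.0042  0.001  -0.1913] w [ 0.0005  0.0018 -0.0007] dist mm 95.65249376116964 rot 0.3631792956169923
xyz [-0.0542  0.3995 -0.1903] w [ 0.0003  0.0019 -0.0757] dist mm 222.92434860203872 rot 13.629341600761085
xyz [-0.0607  0.4007 -0.0542] w [ 0.0003  0.0019 -0.0757] dist mm 204.42592071967704 rot 13.629341600761085
```

Request:
{"name": "send_rows", "arguments": {
  "motion": [
    {"x": 0, "y": 0, "z": -0.1, "wx": 0, "wy": 0, "wz": 0, "gripper": 0},
    {"x": 0, "y": 0, "z": -0.2, "wx": 0, "wy": 0, "wz": 0, "gripper": 0},
    {"x": 0, "y": 0, "z": -0.22, "wx": 0, "wy": 0, "wz": 0, "gripper": 0}
  ]
}}

```text
t: 3.75
tool_pos: [0.5397, -0.0969, 0.1787]
ee_rot: [[-0.983, 0.182, 0.014], [0.182, 0.983, -0.002], [-0.014, 0.001, -1.0]]
wrist_force: [-0.2, -0.0, 0.0]
grip_width: 0.0171
```

```bash
python3 -c "
from h import *
o=get_obs();print(o['tool_pos'],o['grip_width'])
go([.6037,.0967,.17],183.2)
go([.6037,.0967,.092],183.2)
"
```

```text
[ 0.5397 -0.0969  0.1787] 0.017080934469154273
xyz [-0.0551  0.4041  0.0185] w [-0.0003  0.0046 -0.0761] dist mm 204.12940581511788 rot 13.717604100212982
xyz [-0.0529  0.404   0.1744] w [-0.0003  0.0046 -0.0761] dist mm 221.61132937925535 rot 13.717604100212982
```

Request:
{"name": "send_rows", "arguments": {
  "motion": [
    {"x": -0.06, "y": 0.403, "z": 0, "wx": 0, "wy": 0, "wz": -0.075, "gripper": 0},
    {"x": -0.06, "y": 0.403, "z": 0, "wx": 0, "wy": 0, "wz": -0.075, "gripper": 0},
    {"x": -0.06, "y": 0.403, "z": 0, "wx": 0, "wy": 0, "wz": -0.075, "gripper": 0},
    {"x": -0.06, "y": 0.403, "z": 0, "wx": 0, "wy": 0, "wz": -0.075, "gripper": 0},
    {"x": -0.06, "y": 0.403, "z": 0, "wx": 0, "wy": 0, "wz": -0.075, "gripper": 0},
    {"x": -0.06, "y": 0.403, "z": 0, "wx": 0, "wy": 0, "wz": -0.075, "gripper": 0},
    {"x": -0.06, "y": 0.403, "z": 0, "wx": 0, "wy": 0, "wz": -0.075, "gripper": 0}
  ]
}}

```text
t: 4.45
tool_pos: [0.6012, 0.0956, 0.1715]
ee_rot: [[-0.999, -0.051, 0.0], [-0.051, 0.999, -0.002], [-0.0, -0.002, -1.0]]
wrist_force: [-0.4, -0.8, -0.2]
grip_width: 0.0167
```

```bash
python3 look.py w3; python3 -c "
from h import *
go([.6037,.0967,.09],183.2)
"
```

```text
4.45 [0.6012 0.0956 0.1715] [-0.3903 -0.7705 -0.1577] 0.016694342474007303
red [555. 175.] 15767 z 0.0299 [0.0287 0.031 ] [0.5571 0.2763] [149.0647  64.6611] 3.1829872131347656
red [ 72. 226.] 1919 z 0.0291 [0.0276 0.0302] [ 0.6143 -0.1072] [45.086  60.0691] 80.2704849243164
green [434. 176.] 18916 z 0.0299 [0.0288 0.031 ] [0.5622 0.1848] [149.0083  74.247 ] 3.1262826919555664
blue [317. 149.] 14505 z 0.0299 [0.0288 0.0311] [0.5669 0.0954] [148.5317  78.5505] 3.3572590351104736
blue [  1. 219.] 143 z 0.0279 [0.0266 0.0291] [ 0.6063 -0.155 ] [ 3.6809 59.2243] 79.5840835571289
gray [ 61. 167.] 17912 z 0.0292 [0.028  0.0304] [ 0.5754 -0.1027] [ 96.9712 181.3609] 79.79280090332031
gray [444.  50.] 203 z 0.0355 [0.0341 0.0368] [0.4708 0.1764] [ 7.3371 16.6036] 3.2622570991516113
pale [390.  63.] 1517 z 0.0652 [0.064  0.0664] [0.4866 0.1368] [ 6.9489 84.8633] 2.877751111984253
pale [381. 177.] 2093 z 0.0591 [0.0579 0.0602] [0.5648 0.1393] [150.4148   9.4755] 2.6289889812469482
pale [253. 203.] 1485 z 0.0651 [0.064  0.0662] [0.58   0.0534] [114.4174   6.45  ] 3.0951106548309326
pale [ 36. 239.] 886 z 0.0531 [0.0518 0.0542] [ 0.6145 -0.1069] [18.5205 43.736 ] 80.2293701171875
pale [397. 299.] 311 z 0.0651 [0.0643 0.0662] [0.6417 0.1547] [ 6.5966 35.8274] 2.4070827960968018
pale [518. 302.] 214 z 0.067 [0.0649 0.068 ] [0.6384 0.2513] [ 5.8216 50.7615] 4.669785022735596
xyz [-0.0052  0.0037  0.1631] w [-0.0005  0.     -0.0021] dist mm 81.6356316670881 rot 0.3819944168668837
```

View pics/w3.png

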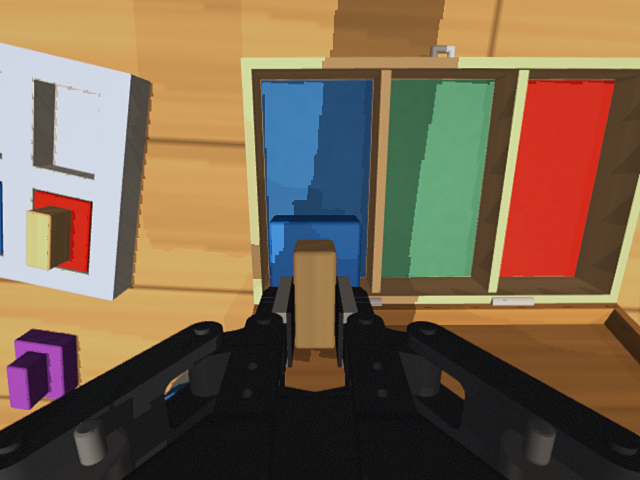

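Request:
{"name": "send_rows", "arguments": {
  "motion": [
    {"x": -0.005, "y": 0.004, "z": 0.1, "wx": 0, "wy": 0, "wz": 0, "gripper": 0},
    {"x": -0.005, "y": 0.004, "z": 0.15, "wx": 0, "wy": 0, "wz": 0, "gripper": 0},
    {"x": -0.005, "y": 0.004, "z": 0.163, "wx": 0, "wy": 0, "wz": 0, "gripper": 0},
    {"x": -0.005, "y": 0.004, "z": 0.165, "wx": 0, "wy": 0, "wz": 0, "gripper": 0},
    {"x": -0.005, "y": 0.004, "z": 0.165, "wx": 0, "wy": 0, "wz": 0, "gripper": 40},
    {"x": -0.005, "y": 0.004, "z": 0.165, "wx": 0, "wy": 0, "wz": 0, "gripper": 40},
    {"x": -0.005, "y": 0.004, "z": 0.165, "wx": 0, "wy": 0, "wz": 0, "gripper": 40}
  ]
}}

```text
t: 5.2
tool_pos: [0.605, 0.0998, 0.0903]
ee_rot: [[-0.999, -0.053, 0.003], [-0.053, 0.999, 0.001], [-0.003, 0.0, -1.0]]
wrist_force: [0.4, -0.1, 0.3]
grip_width: 0.0343
```

```bash
python3 -c "
from h import *
o=get_obs();print(o['tool_pos'],o['grip_width'],o['wrist_force'])
go([.6037,.0967,.17],183.2)
"
```

```text
[0.605  0.0998 0.0903] 0.0343307450700343 [ 0.3913 -0.0653  0.341 ]
xyz [ 0.0025 -0.006  -0.1594] w [ 0.0001  0.0011 -0.001 ] dist mm 79.7579900009956 rot 0.2587621940423625
```

Request:
{"name": "send_rows", "arguments": {
  "motion": [
    {"x": 0, "y": 0, "z": -0.1, "wx": 0, "wy": 0, "wz": 0, "gripper": 40},
    {"x": 0, "y": 0, "z": -0.16, "wx": 0, "wy": 0, "wz": 0, "gripper": 40},
    {"x": 0, "y": 0, "z": -0.16, "wx": 0, "wy": 0, "wz": 0, "gripper": 50},
    {"x": 0, "y": 0, "z": -0.16, "wx": 0, "wy": 0, "wz": 0, "gripper": 50}
  ]
}}

```text
t: 5.6
tool_pos: [0.6046, 0.1, 0.1702]
ee_rot: [[-0.999, -0.053, 0.003], [-0.053, 0.999, 0.001], [-0.003, 0.001, -1.0]]
wrist_force: [1.0, -0.5, -0.7]
grip_width: 0.0428
```

```bash
python3 look.py w4; python3 -c "
from h import *
go([.6017,-.176,.15],169.7)
"
```

```text
5.6 [0.6046 0.1    0.1702] [ 0.9521 -0.5353 -0.716 ] 0.042779452730308476
red [550. 170.] 16146 z 0.0299 [0.0287 0.031 ] [0.5574 0.2764] [149.8239  64.8287] 3.29695200920105
red [ 64. 222.] 1953 z 0.029 [0.0276 0.0303] [ 0.6144 -0.1076] [46.0292 60.3479] 80.5032958984375
green [429. 171.] 19360 z 0.0299 [0.0287 0.031 ] [0.5623 0.1846] [148.7358  74.7208] 3.2796950340270996
blue [311. 164.] 18853 z 0.0301 [0.0288 0.0513] [0.5671 0.0955] [148.6898  78.4794] 3.1784493923187256
blue [178. 423.] 979 z 0.031 [0.03   0.0319] [ 0.7974 -0.0154] [22.3255 71.2663] 55.882965087890625
gray [ 59. 162.] 16466 z 0.0292 [0.0279 0.0303] [ 0.576  -0.0982] [ 88.0059 181.4727] 79.52508544921875
gray [438.  43.] 189 z 0.0355 [0.0344 0.0368] [0.4703 0.1764] [ 6.8386 16.0922] 3.927438259124756
pale [394.  55.] 1600 z 0.0652 [0.064  0.0664] [0.4854 0.1559] [  6.7705 116.2381] 3.3221065998077393
pale [244. 180.] 1774 z 0.0651 [0.064  0.0662] [0.5632 0.0524] [149.7118   6.5289] 3.2966318130493164
pale [375. 166.] 2049 z 0.0591 [0.0579 0.0603] [0.5605 0.1383] [141.9308   9.5596] 1.6142326593399048
pale [ 27. 234.] 883 z 0.053 [0.0517 0.0542] [ 0.6145 -0.107 ] [18.4592 43.6677] 79.47731018066406
pale [312. 245.] 1475 z 0.0751 [0.0739 0.0761] [0.6049 0.0981] [43.4163 16.8757] 3.4232847690582275
pale [312. 295.] 430 z 0.0651 [0.0641 0.0662] [0.6444 0.108 ] [ 6.7821 55.148 ] 3.655043601989746
pale [427. 295.] 268 z 0.0649 [0.0639 0.0661] [0.6398 0.1937] [ 7.265  65.1041] 2.264025926589966
pale [519. 295.] 406 z 0.0658 [0.063  0.0678] [0.6369 0.2537] [ 8.0928 89.1758] 3.167210817337036
xyz [ 0.0331 -0.5512  0.0372] w [ 0.0001 -0.      0.0742] dist mm 276.71330558997334 rot 13.34912689405685
```

View pics/w4.png

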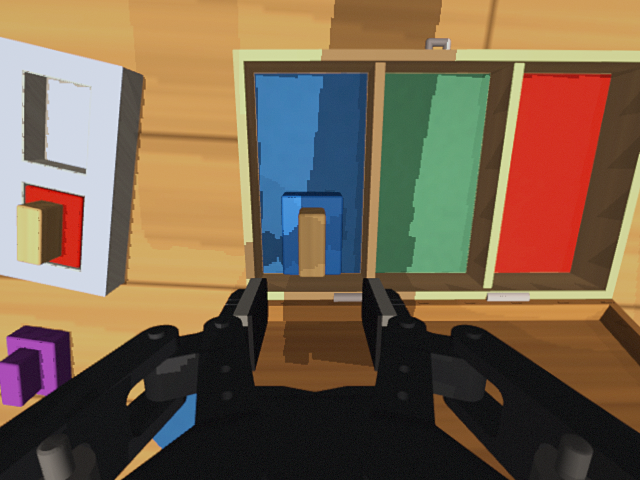

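Blue block 1 sits flat in the blue bay: its grip is at about (312,245) and its top is at 0.075 m. On to blue block 2.

Request:
{"name": "send_rows", "arguments": {
  "motion": [
    {"x": 0.033, "y": -0.551, "z": 0.037, "wx": 0, "wy": 0, "wz": 0.074, "gripper": 50},
    {"x": 0.033, "y": -0.551, "z": 0.037, "wx": 0, "wy": 0, "wz": 0.074, "gripper": 50},
    {"x": 0.033, "y": -0.551, "z": 0.037, "wx": 0, "wy": 0, "wz": 0.074, "gripper": 50},
    {"x": 0.033, "y": -0.551, "z": 0.037, "wx": 0, "wy": 0, "wz": 0.074, "gripper": 50},
    {"x": 0.033, "y": -0.551, "z": 0.037, "wx": 0, "wy": 0, "wz": 0.074, "gripper": 50},
    {"x": 0.033, "y": -0.551, "z": 0.037, "wx": 0, "wy": 0, "wz": 0.074, "gripper": 50},
    {"x": 0.033, "y": -0.551, "z": 0.037, "wx": 0, "wy": 0, "wz": 0.074, "gripper": 50},
    {"x": 0.033, "y": -0.551, "z": 0.037, "wx": 0, "wy": 0, "wz": 0.074, "gripper": 50}
  ]
}}

```text
t: 6.45
tool_pos: [0.6009, -0.1761, 0.1486]
ee_rot: [[-0.984, 0.18, -0.003], [0.18, 0.984, 0.002], [0.003, 0.001, -1.0]]
wrist_force: [0.9, 0.9, 0.1]
grip_width: 0.0427
```

```bash
python3 look.py w5|grep -v gray; python3 -c "
from h import *
go([.6017,-.176,.066],169.7)
"
```

```text
6.45 [ 0.6009 -0.1761  0.1486] [0.8771 0.9449 0.1495] 0.04269742192119434
red [216. 123.] 3215 z 0.029 [0.0275 0.0303] [ 0.5102 -0.2317] [46.0835 61.2665] 79.58439636230469
red [404. 231.] 2497 z 0.0289 [0.0276 0.0301] [ 0.6145 -0.1074] [44.3295 59.8796] 79.94306182861328
blue [313. 232.] 2907 z 0.029 [0.0277 0.0301] [ 0.6019 -0.177 ] [45.504  59.3153] 79.849609375
blue [583. 389.] 414 z 0.0307 [0.0295 0.0317] [0.7704 0.022 ] [51.1266  9.4543] 46.74587631225586
pale [196. 121.] 2078 z 0.0531 [0.0519 0.0543] [ 0.5112 -0.2309] [17.3979 43.0453] 79.44351196289062
xyz [-0.0012 -0.0038  0.1657] w [ 0.0006 -0.0008  0.0005] dist mm 82.84914677591927 rot 0.20094331361634155
```

Request:
{"name": "send_rows", "arguments": {
  "motion": [
    {"x": -0.002, "y": -0.002, "z": 0.1, "wx": 0, "wy": 0, "wz": 0, "gripper": 50},
    {"x": -0.002, "y": -0.002, "z": 0.165, "wx": 0, "wy": 0, "wz": 0, "gripper": 50},
    {"x": -0.002, "y": -0.002, "z": 0.165, "wx": 0, "wy": 0, "wz": 0, "gripper": 50},
    {"x": -0.002, "y": -0.002, "z": 0.165, "wx": 0, "wy": 0, "wz": 0, "gripper": 0},
    {"x": -0.002, "y": -0.002, "z": 0.165, "wx": 0, "wy": 0, "wz": 0, "gripper": 0},
    {"x": -0.002, "y": -0.002, "z": 0.165, "wx": 0, "wy": 0, "wz": 0, "gripper": 0},
    {"x": -0.002, "y": -0.002, "z": 0.165, "wx": 0, "wy": 0, "wz": 0, "gripper": 0}
  ]
}}

```text
t: 7.2
tool_pos: [0.6042, -0.1776, 0.0698]
ee_rot: [[-0.984, 0.178, 0.004], [0.178, 0.984, -0.001], [-0.004, -0.0, -1.0]]
wrist_force: [-0.7, -0.4, 3.2]
grip_width: 0.0162
```

Request:
{"name": "send_rows", "arguments": {
  "motion": [
    {"x": 0, "y": 0, "z": -0.1, "wx": 0, "wy": 0, "wz": 0, "gripper": 0},
    {"x": 0, "y": 0, "z": -0.2, "wx": 0, "wy": 0, "wz": 0, "gripper": 0},
    {"x": 0, "y": 0, "z": -0.21, "wx": 0, "wy": 0, "wz": 0, "gripper": 0},
    {"x": 0, "y": 0, "z": -0.21, "wx": 0, "wy": 0, "wz": 0, "gripper": 0}
  ]
}}

```text
t: 7.6
tool_pos: [0.604, -0.1781, 0.1757]
ee_rot: [[-0.984, 0.179, 0.005], [0.179, 0.984, -0.001], [-0.006, -0.0, -1.0]]
wrist_force: [-0.2, 0.3, -1.2]
grip_width: 0.0164
```

```bash
python3 -c "
from h import *
go([.529,.095,.17],183.2)
"
```

```text
xyz [0.2452 0.5106 0.0098] w [-0.0003  0.0018 -0.075 ] dist mm 283.2780794131387 rot 13.500600447482615
```

Request:
{"name": "send_rows", "arguments": {
  "motion": [
    {"x": 0.245, "y": 0.51, "z": 0.008, "wx": 0, "wy": 0, "wz": -0.075, "gripper": 0},
    {"x": 0.245, "y": 0.51, "z": 0.008, "wx": 0, "wy": 0, "wz": -0.075, "gripper": 0},
    {"x": 0.245, "y": 0.51, "z": 0.008, "wx": 0, "wy": 0, "wz": -0.075, "gripper": 0},
    {"x": 0.245, "y": 0.51, "z": 0.008, "wx": 0, "wy": 0, "wz": -0.075, "gripper": 0},
    {"x": 0.245, "y": 0.51, "z": 0.008, "wx": 0, "wy": 0, "wz": -0.075, "gripper": 0},
    {"x": 0.245, "y": 0.51, "z": 0.008, "wx": 0, "wy": 0, "wz": -0.075, "gripper": 0},
    {"x": 0.245, "y": 0.51, "z": 0.008, "wx": 0, "wy": 0, "wz": -0.075, "gripper": 0},
    {"x": 0.245, "y": 0.51, "z": 0.008, "wx": 0, "wy": 0, "wz": -0.075, "gripper": 0}
  ]
}}

```text
t: 8.4
tool_pos: [0.5261, 0.0964, 0.167]
ee_rot: [[-0.998, -0.059, -0.004], [-0.059, 0.998, -0.001], [0.004, -0.001, -1.0]]
wrist_force: [0.8, -0.3, -1.3]
grip_width: 0.0165
```

```bash
python3 look.py w6|grep -v gray; python3 -c "
from h import *
go([.5287,.095,.095],183.2)
"
```

```text
8.4 [0.5261 0.0964 0.167 ] [ 0.7774 -0.3284 -1.2857] 0.01649102497698328
red [534. 275.] 12380 z 0.0298 [0.0288 0.0309] [0.56   0.2763] [144.4117  64.5891] 3.2258036136627197
red [ 77. 312.] 1638 z 0.029 [0.0274 0.0302] [ 0.6154 -0.1083] [46.3462 62.1402] 80.04299926757812
green [423. 258.] 12105 z 0.0299 [0.0288 0.031 ] [0.5518 0.184 ] [120.0305  74.7197] 3.0432493686676025
blue [301. 217.] 2758 z 0.0299 [0.0288 0.031 ] [0.5369 0.0939] [79.3286 78.5884] 3.28851318359375
blue [295. 356.] 127 z 0.0511 [0.0502 0.052 ] [0.6224 0.0873] [ 8.5843 27.6593] 77.33197021484375
blue [330. 355.] 345 z 0.051 [0.05   0.0519] [0.62   0.1144] [26.7278 11.1975] 3.8265323638916016
pale [249. 231.] 1040 z 0.0651 [0.064  0.0662] [0.5243 0.0514] [26.0318 76.4702] 76.03788757324219
pale [366. 214.] 2134 z 0.0642 [0.0583 0.066 ] [0.5173 0.1169] [77.9419 94.3612] 74.03040313720703
pale [ 45. 332.] 732 z 0.053 [0.0517 0.054 ] [ 0.6145 -0.1071] [18.3035 44.7974] 79.6428451538086
pale [308. 360.] 611 z 0.075 [0.0738 0.076 ] [0.6183 0.0987] [48.4025 17.7314] 4.309364318847656
xyz [-0.0043  0.0009  0.1449] w [-0.0005 -0.0008 -0.    ] dist mm 72.48217627386173 rot 0.17389879905902716
```

View pics/w6.png

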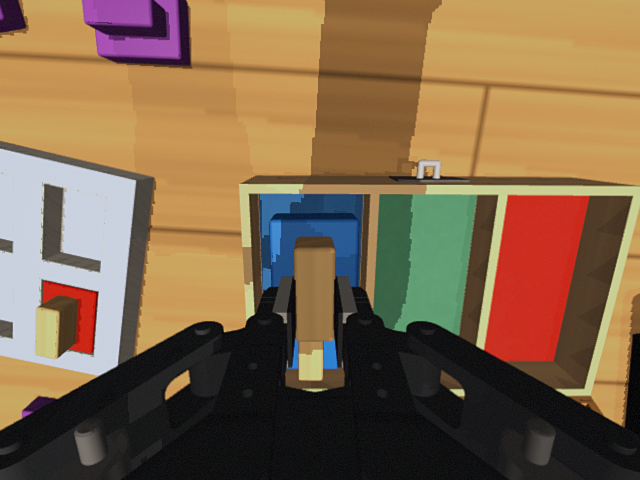

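Request:
{"name": "send_rows", "arguments": {
  "motion": [
    {"x": -0.004, "y": 0.001, "z": 0.1, "wx": 0, "wy": 0, "wz": 0, "gripper": 0},
    {"x": -0.004, "y": 0.001, "z": 0.135, "wx": 0, "wy": 0, "wz": 0, "gripper": 0},
    {"x": -0.004, "y": 0.001, "z": 0.146, "wx": 0, "wy": 0, "wz": 0, "gripper": 0},
    {"x": -0.004, "y": 0.001, "z": 0.146, "wx": 0, "wy": 0, "wz": 0, "gripper": 0},
    {"x": -0.004, "y": 0.001, "z": 0.146, "wx": 0, "wy": 0, "wz": 0, "gripper": 40},
    {"x": -0.004, "y": 0.001, "z": 0.146, "wx": 0, "wy": 0, "wz": 0, "gripper": 40},
    {"x": -0.004, "y": 0.001, "z": 0.146, "wx": 0, "wy": 0, "wz": 0, "gripper": 40}
  ]
}}

```text
t: 9.15
tool_pos: [0.531, 0.0962, 0.0972]
ee_rot: [[-0.998, -0.056, 0.003], [-0.056, 0.998, 0.001], [-0.003, 0.001, -1.0]]
wrist_force: [0.1, 0.7, 0.0]
grip_width: 0.0343
```

Request:
{"name": "send_rows", "arguments": {
  "motion": [
    {"x": 0, "y": 0, "z": -0.1, "wx": 0, "wy": 0, "wz": 0, "gripper": 40},
    {"x": 0, "y": 0, "z": -0.16, "wx": 0, "wy": 0, "wz": 0, "gripper": 40},
    {"x": 0, "y": 0, "z": -0.16, "wx": 0, "wy": 0, "wz": 0, "gripper": 50},
    {"x": 0, "y": 0, "z": -0.16, "wx": 0, "wy": 0, "wz": 0, "gripper": 50}
  ]
}}

```text
t: 9.55
tool_pos: [0.5304, 0.0964, 0.1771]
ee_rot: [[-0.998, -0.056, 0.003], [-0.056, 0.998, 0.001], [-0.003, 0.001, -1.0]]
wrist_force: [0.2, -0.1, -1.3]
grip_width: 0.0426
```

```bash
python3 look.py w7|grep -v gray; python3 -c "
from h import *
go([.6144,-.1078,.15],169.7)
"
```

```text
9.55 [0.5304 0.0964 0.1771] [ 0.1532 -0.1205 -1.2558] 0.042617100314347595
red [528. 262.] 11671 z 0.0298 [0.0288 0.0309] [0.5595 0.2757] [145.5237  64.8658] 2.937485456466675
red [ 84. 301.] 1554 z 0.029 [0.0274 0.0302] [ 0.6151 -0.1085] [46.9244 62.0319] 79.47049713134766
green [423. 248.] 11348 z 0.0299 [0.0288 0.0309] [0.5577 0.1841] [133.3459  74.7386] 2.993734836578369
blue [311. 263.] 12368 z 0.0309 [0.029  0.0518] [0.5689 0.0956] [145.4621  78.7148] 3.146775245666504
pale [366. 201.] 1894 z 0.0643 [0.0582 0.066 ] [0.5223 0.1279] [76.4583 82.7162] 3.2545461654663086
pale [249. 226.] 874 z 0.0651 [0.0639 0.0663] [0.5272 0.0504] [17.3103 74.8989] 83.23753356933594
pale [311. 242.] 1286 z 0.0751 [0.074  0.0761] [0.5314 0.0943] [43.3658 15.9267] 4.140225887298584
pale [ 53. 320.] 688 z 0.0529 [0.0517 0.054 ] [ 0.6146 -0.1072] [18.3641 43.8207] 79.11023712158203
pale [310. 338.] 909 z 0.075 [0.0739 0.076 ] [0.613  0.0988] [59.5729 19.2121] 1.4939771890640259
pale [350. 379.] 230 z 0.0664 [0.0646 0.0677] [0.6436 0.131 ] [ 9.0953 31.1434] 3.2771501541137695
xyz [-0.1467 -0.4173  0.0514] w [0.0002 0.     0.0752] dist mm 222.63792119216333 rot 13.532690072570462
```

View pics/w7.png

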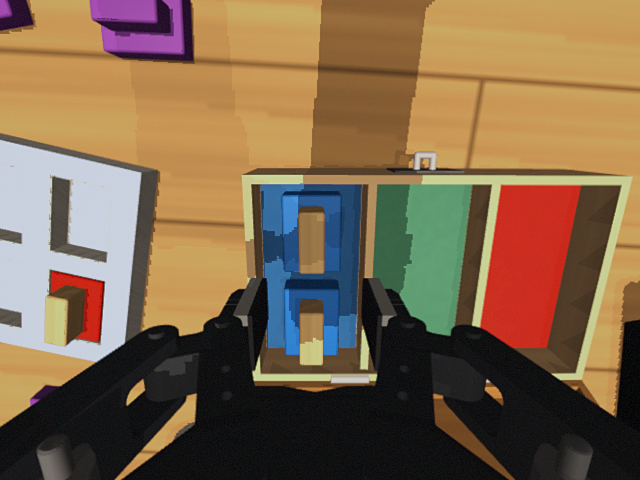

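Both blues sit flat, with grips at (311,242) and (310,338). Next is red 1.

Request:
{"name": "send_rows", "arguments": {
  "motion": [
    {"x": -0.147, "y": -0.417, "z": 0.05, "wx": 0, "wy": 0, "wz": 0.075, "gripper": 50},
    {"x": -0.147, "y": -0.417, "z": 0.05, "wx": 0, "wy": 0, "wz": 0.075, "gripper": 50},
    {"x": -0.147, "y": -0.417, "z": 0.05, "wx": 0, "wy": 0, "wz": 0.075, "gripper": 50},
    {"x": -0.147, "y": -0.417, "z": 0.05, "wx": 0, "wy": 0, "wz": 0.075, "gripper": 50},
    {"x": -0.147, "y": -0.417, "z": 0.05, "wx": 0, "wy": 0, "wz": 0.075, "gripper": 50},
    {"x": -0.147, "y": -0.417, "z": 0.05, "wx": 0, "wy": 0, "wz": 0.075, "gripper": 50},
    {"x": -0.147, "y": -0.417, "z": 0.05, "wx": 0, "wy": 0, "wz": 0.075, "gripper": 50}
  ]
}}

```text
t: 10.3
tool_pos: [0.6137, -0.1078, 0.149]
ee_rot: [[-0.984, 0.18, -0.003], [0.18, 0.984, 0.001], [0.003, 0.001, -1.0]]
wrist_force: [-0.3, 0.7, -0.1]
grip_width: 0.0429
```

```bash
python3 look.py w8|grep -v gray; python3 -c "
from h import *
go([.6146,-.1077,.066],169.7)
"
```

```text
10.3 [ 0.6137 -0.1078  0.149 ] [-0.3308  0.6708 -0.1118] 0.04285875523338148
red [119. 123.] 2874 z 0.0291 [0.0277 0.0303] [ 0.5115 -0.2319] [47.2577 61.0268] 80.2952651977539
red [314. 231.] 2942 z 0.029 [0.0277 0.0302] [ 0.6152 -0.1082] [45.5676 61.443 ] 79.96908569335938
blue [607. 108.] 8048 z 0.0507 [0.0295 0.0521] [0.5675 0.0976] [148.8765  49.3425] 2.936828136444092
blue [494. 391.] 207 z 0.031 [0.03  0.032] [0.7708 0.0156] [28.6591  7.7729] 33.64042282104492
blue [457. 428.] 1235 z 0.031 [0.03  0.032] [ 0.805  -0.0182] [84.5113 20.3515] 29.054357528686523
pale [ 79. 120.] 1270 z 0.0531 [0.0519 0.0543] [ 0.5115 -0.2307] [18.5152 43.7422] 79.90094757080078
pale [316. 224.] 249 z 0.0531 [0.0518 0.054 ] [ 0.6014 -0.1051] [16.9976 15.8939] 78.98550415039062
xyz [-0.0021 -0.003   0.1667] w [ 0.0005 -0.0009  0.0005] dist mm 83.39498895549367 rot 0.20317759666913435
```

Request:
{"name": "send_rows", "arguments": {
  "motion": [
    {"x": -0.002, "y": -0.001, "z": 0.1, "wx": 0, "wy": 0, "wz": 0, "gripper": 50},
    {"x": -0.002, "y": -0.001, "z": 0.167, "wx": 0, "wy": 0, "wz": 0, "gripper": 50},
    {"x": -0.002, "y": -0.001, "z": 0.167, "wx": 0, "wy": 0, "wz": 0, "gripper": 50},
    {"x": -0.002, "y": -0.001, "z": 0.167, "wx": 0, "wy": 0, "wz": 0, "gripper": 0},
    {"x": -0.002, "y": -0.001, "z": 0.167, "wx": 0, "wy": 0, "wz": 0, "gripper": 0},
    {"x": -0.002, "y": -0.001, "z": 0.167, "wx": 0, "wy": 0, "wz": 0, "gripper": 0},
    {"x": -0.002, "y": -0.001, "z": 0.167, "wx": 0, "wy": 0, "wz": 0, "gripper": 0}
  ]
}}

```text
t: 11.05
tool_pos: [0.6172, -0.1088, 0.0695]
ee_rot: [[-0.984, 0.178, 0.004], [0.178, 0.984, -0.0], [-0.004, 0.0, -1.0]]
wrist_force: [0.4, -0.2, 3.5]
grip_width: 0.0161
```

Request:
{"name": "send_rows", "arguments": {
  "motion": [
    {"x": 0, "y": 0, "z": -0.1, "wx": 0, "wy": 0, "wz": 0, "gripper": 0},
    {"x": 0, "y": 0, "z": -0.2, "wx": 0, "wy": 0, "wz": 0, "gripper": 0},
    {"x": 0, "y": 0, "z": -0.22, "wx": 0, "wy": 0, "wz": 0, "gripper": 0},
    {"x": 0, "y": 0, "z": -0.22, "wx": 0, "wy": 0, "wz": 0, "gripper": 0}
  ]
}}

```text
t: 11.45
tool_pos: [0.6175, -0.1095, 0.1809]
ee_rot: [[-0.984, 0.179, 0.007], [0.179, 0.984, -0.001], [-0.007, 0.0, -1.0]]
wrist_force: [-0.5, 0.1, -0.8]
grip_width: 0.0163
```

```bash
python3 -c "
from h import *
go([.5948,.2685,.18],183.2)
"
```

```text
xyz [0.1797 0.7358 0.0007] w [-0.0002  0.0023 -0.075 ] dist mm 378.7116096891128 rot 13.500413099784147
```

Request:
{"name": "send_rows", "arguments": {
  "motion": [
    {"x": 0.178, "y": 0.736, "z": 0, "wx": 0, "wy": 0, "wz": -0.075, "gripper": 0},
    {"x": 0.178, "y": 0.736, "z": 0, "wx": 0, "wy": 0, "wz": -0.075, "gripper": 0},
    {"x": 0.178, "y": 0.736, "z": 0, "wx": 0, "wy": 0, "wz": -0.075, "gripper": 0},
    {"x": 0.178, "y": 0.736, "z": 0, "wx": 0, "wy": 0, "wz": -0.075, "gripper": 0},
    {"x": 0.178, "y": 0.736, "z": 0, "wx": 0, "wy": 0, "wz": -0.075, "gripper": 0},
    {"x": 0.178, "y": 0.736, "z": 0, "wx": 0, "wy": 0, "wz": -0.075, "gripper": 0},
    {"x": 0.178, "y": 0.736, "z": 0, "wx": 0, "wy": 0, "wz": -0.075, "gripper": 0},
    {"x": 0.178, "y": 0.736, "z": 0, "wx": 0, "wy": 0, "wz": -0.075, "gripper": 0}
  ]
}}

```text
t: 12.25
tool_pos: [0.5904, 0.2761, 0.1742]
ee_rot: [[-0.998, -0.063, -0.006], [-0.063, 0.998, 0.003], [0.005, 0.003, -1.0]]
wrist_force: [-0.6, 1.1, -1.9]
grip_width: 0.0167
```

```bash
python3 look.py w9|egrep "^1|red"; python3 -c "
from h import *
go([.5948,.2685,.18],183.2)
go([.5948,.2685,.095],183.2)
"
```

```text
12.25 [0.5904 0.2761 0.1742] [-0.5538  1.1477 -1.9046] 0.016684447169689434
red [302. 153.] 14322 z 0.0299 [0.0288 0.0311] [0.5576 0.2673] [149.0378  79.1216] 3.0509440898895264
red [501. 286.] 9367 z 0.0448 [0.0391 0.046 ] [0.6393 0.4324] [146.3829  48.9681] 13.269055366516113
xyz [-0.0091 -0.0275 -0.0127] w [ 0.0023 -0.0018  0.0043] dist mm 15.820173704312657 rot 0.9417908877779718
xyz [-0.01   -0.0287  0.1573] w [ 0.0023 -0.0018  0.0043] dist mm 80.11404898040378 rot 0.9417908877779718
```

View pics/w9.png

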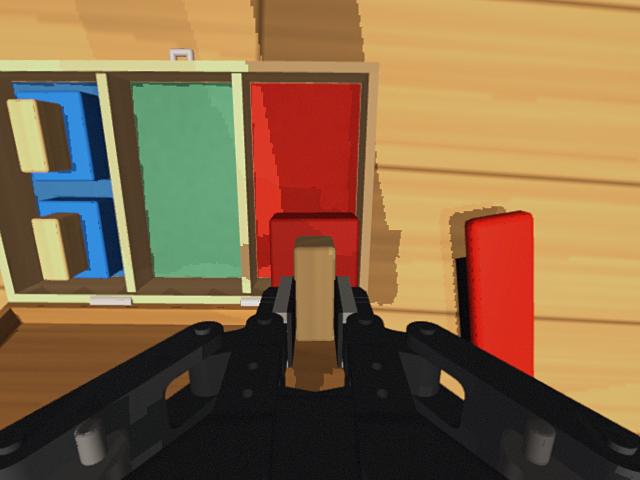

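Request:
{"name": "send_rows", "arguments": {
  "motion": [
    {"x": 0, "y": 0, "z": 0, "wx": 0, "wy": 0, "wz": 0, "gripper": 0},
    {"x": 0, "y": 0, "z": 0, "wx": 0, "wy": 0, "wz": 0, "gripper": 0}
  ]
}}

```text
t: 12.5
tool_pos: [0.593, 0.2679, 0.1753]
ee_rot: [[-0.998, -0.055, -0.003], [-0.055, 0.998, -0.003], [0.003, -0.003, -1.0]]
wrist_force: [0.7, -0.2, 0.1]
grip_width: 0.0162
```

```bash
python3 -c "
from h import *
go([.5955,.2690,.095],183.2)
"
```

```text
xyz [-0.0056  0.0024  0.1606] w [-0.0009 -0.0009 -0.0002] dist mm 80.37976659520126 rot 0.23591142565813117
```

Request:
{"name": "send_rows", "arguments": {
  "motion": [
    {"x": -0.004, "y": 0.002, "z": 0.1, "wx": 0, "wy": 0, "wz": 0, "gripper": 0},
    {"x": -0.004, "y": 0.002, "z": 0.15, "wx": 0, "wy": 0, "wz": 0, "gripper": 0},
    {"x": -0.004, "y": 0.002, "z": 0.163, "wx": 0, "wy": 0, "wz": 0, "gripper": 0},
    {"x": -0.004, "y": 0.002, "z": 0.163, "wx": 0, "wy": 0, "wz": 0, "gripper": 0},
    {"x": -0.004, "y": 0.002, "z": 0.163, "wx": 0, "wy": 0, "wz": 0, "gripper": 40},
    {"x": -0.004, "y": 0.002, "z": 0.163, "wx": 0, "wy": 0, "wz": 0, "gripper": 40},
    {"x": -0.004, "y": 0.002, "z": 0.163, "wx": 0, "wy": 0, "wz": 0, "gripper": 40}
  ]
}}

```text
t: 13.2
tool_pos: [0.5968, 0.2708, 0.0974]
ee_rot: [[-0.998, -0.056, 0.003], [-0.056, 0.998, 0.001], [-0.003, 0.001, -1.0]]
wrist_force: [-0.2, 0.5, -0.7]
grip_width: 0.0338
```

Request:
{"name": "send_rows", "arguments": {
  "motion": [
    {"x": 0, "y": 0, "z": -0.1, "wx": 0, "wy": 0, "wz": 0, "gripper": 40},
    {"x": 0, "y": 0, "z": -0.16, "wx": 0, "wy": 0, "wz": 0, "gripper": 40},
    {"x": 0, "y": 0, "z": -0.16, "wx": 0, "wy": 0, "wz": 0, "gripper": 50},
    {"x": 0, "y": 0, "z": -0.16, "wx": 0, "wy": 0, "wz": 0, "gripper": 50}
  ]
}}

```text
t: 13.6
tool_pos: [0.5964, 0.2708, 0.1774]
ee_rot: [[-0.998, -0.056, 0.003], [-0.056, 0.998, 0.002], [-0.003, 0.001, -1.0]]
wrist_force: [-0.7, 0.3, 0.3]
grip_width: 0.043
```

```bash
python3 look.py w10|egrep "^1|red|pale"; python3 -c "
from h import *
go([.511,-.2313,.16],169.7)
"
```

```text
13.6 [0.5964 0.2708 0.1774] [-0.6611  0.3484  0.2851] 0.042973659127813264
red [312. 163.] 18233 z 0.0301 [0.0288 0.0513] [0.5574 0.2674] [148.1113  79.1117] 3.105713367462158
red [509. 274.] 9159 z 0.0448 [0.0395 0.046 ] [0.6398 0.4322] [147.3075  48.7784] 13.560735702514648
red [490. 387.] 114 z 0.0436 [0.0417 0.0453] [0.7306 0.4343] [15.9121  8.8874] 41.15553665161133
pale [132.  56.] 1604 z 0.0652 [0.0638 0.0664] [0.485  0.1638] [  6.7263 113.7893] 2.9495391845703125
pale [349. 120.] 3506 z 0.0651 [0.0639 0.0663] [0.5252 0.2887] [187.0094  89.0289] 38.99855422973633
pale [124. 164.] 1862 z 0.0592 [0.058  0.0603] [0.5614 0.1391] [144.8517  10.3642] 4.710376262664795
pale [ 36. 126.] 1309 z 0.075 [0.0736 0.0762] [0.5296 0.09  ] [47.3391 29.1288] 5.864179611206055
pale [252. 227.] 849 z 0.0591 [0.0581 0.0602] [0.5959 0.2265] [10.1014 79.1831] 89.9375228881836
pale [ 59. 239.] 1017 z 0.075 [0.0736 0.0761] [0.6047 0.0983] [43.7951 18.8472] 3.347480535507202
pale [312. 243.] 1521 z 0.075 [0.0739 0.0761] [0.5972 0.2696] [42.8443 17.3423] 3.5533528327941895
pale [324. 289.] 593 z 0.0651 [0.064  0.0661] [0.6351 0.2735] [ 6.9429 68.5309] 3.147137403488159
pale [120. 293.] 191 z 0.0673 [0.0662 0.0681] [0.645  0.1299] [ 4.8813 32.2989] 2.471621513366699
xyz [ 0.2251 -0.9928  0.0311] w [ 0.0001 -0.0001  0.0752] dist mm 509.2346775812622 rot 13.527553605213443
```

View pics/w10.png

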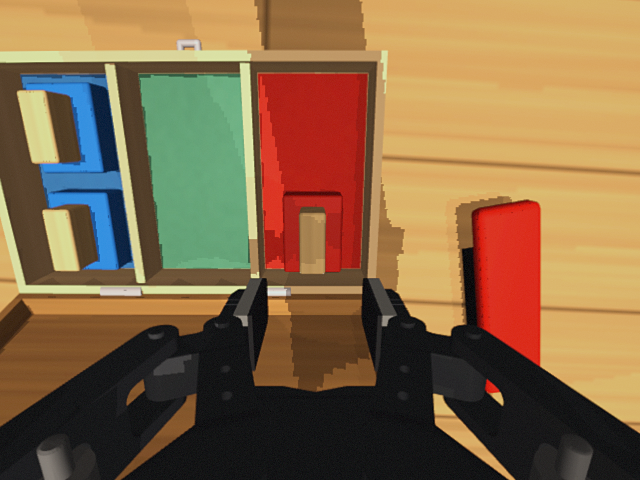

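Red 1 is in the red bay at (312,243). Going for red 2.

Request:
{"name": "send_rows", "arguments": {
  "motion": [
    {"x": 0.225, "y": -0.99, "z": 0.02, "wx": 0, "wy": 0, "wz": 0.075, "gripper": 50},
    {"x": 0.225, "y": -0.99, "z": 0.02, "wx": 0, "wy": 0, "wz": 0.075, "gripper": 50},
    {"x": 0.225, "y": -0.99, "z": 0.02, "wx": 0, "wy": 0, "wz": 0.075, "gripper": 50},
    {"x": 0.225, "y": -0.99, "z": 0.02, "wx": 0, "wy": 0, "wz": 0.075, "gripper": 50},
    {"x": 0.225, "y": -0.99, "z": 0.02, "wx": 0, "wy": 0, "wz": 0.075, "gripper": 50},
    {"x": 0.225, "y": -0.99, "z": 0.02, "wx": 0, "wy": 0, "wz": 0.075, "gripper": 50},
    {"x": 0.225, "y": -0.99, "z": 0.02, "wx": 0, "wy": 0, "wz": 0.075, "gripper": 50},
    {"x": 0.225, "y": -0.99, "z": 0.02, "wx": 0, "wy": 0, "wz": 0.075, "gripper": 50}
  ]
}}

```text
t: 14.45
tool_pos: [0.5274, -0.125, 0.1664]
ee_rot: [[-0.984, 0.178, -0.003], [0.178, 0.984, 0.001], [0.003, 0.0, -1.0]]
wrist_force: [0.8, -0.7, -0.9]
grip_width: 0.0428
```

```bash
python3 -c "
from h import *
go([.511,-.2313,.15],169.7)
"
```

```text
xyz [-0.0056 -0.215   0.0327] w [ 0.0001 -0.0009  0.0003] dist mm 108.7945620024051 rot 0.1651613972293182
```

Request:
{"name": "send_rows", "arguments": {
  "motion": [
    {"x": -0.005, "y": -0.213, "z": 0.03, "wx": 0, "wy": 0, "wz": 0, "gripper": 50},
    {"x": -0.005, "y": -0.213, "z": 0.03, "wx": 0, "wy": 0, "wz": 0, "gripper": 50},
    {"x": -0.005, "y": -0.213, "z": 0.03, "wx": 0, "wy": 0, "wz": 0, "gripper": 50},
    {"x": -0.005, "y": -0.213, "z": 0.03, "wx": 0, "wy": 0, "wz": 0, "gripper": 50},
    {"x": -0.005, "y": -0.213, "z": 0.03, "wx": 0, "wy": 0, "wz": 0, "gripper": 50}
  ]
}}

```text
t: 14.95
tool_pos: [0.5126, -0.227, 0.1518]
ee_rot: [[-0.984, 0.177, -0.002], [0.177, 0.984, 0.002], [0.002, 0.002, -1.0]]
wrist_force: [0.8, 0.3, -1.2]
grip_width: 0.0427
```

```bash
python3 look.py w11|egrep "^1|red|pale"; python3 -c "
from h import *
go([.511,-.2315,.066],169.7)
"
```

```text
14.95 [ 0.5126 -0.227   0.1518] [ 0.8081  0.3233 -1.2328] 0.042675266801450076
red [308. 228.] 2877 z 0.029 [0.0278 0.0302] [ 0.5109 -0.2318] [45.4213 59.7158] 79.78007507324219
pale [305. 221.] 287 z 0.053 [0.0517 0.0541] [ 0.4961 -0.2285] [16.5819 12.6291] 79.25797271728516
xyz [ 0.0022 -0.0114  0.172 ] w [ 0.0007 -0.0005  0.0012] dist mm 86.17463493698922 rot 0.25819634822208737
```

View pics/w11.png

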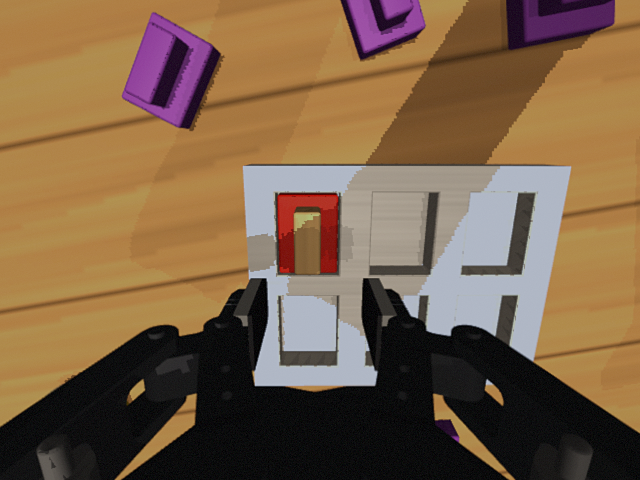

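Request:
{"name": "send_rows", "arguments": {
  "motion": [
    {"x": 0.0, "y": 0, "z": 0.05, "wx": 0, "wy": 0, "wz": 0.001, "gripper": 50},
    {"x": 0.0, "y": 0, "z": 0.05, "wx": 0, "wy": 0, "wz": 0.001, "gripper": 50}
  ]
}}

```text
t: 15.2
tool_pos: [0.5116, -0.2248, 0.125]
ee_rot: [[-0.984, 0.177, -0.006], [0.177, 0.984, 0.004], [0.006, 0.003, -1.0]]
wrist_force: [-0.9, 0.6, 0.1]
grip_width: 0.0422
```

```bash
python3 -c "
from h import *
go([.511,-.2315,.066],169.7)
"
```

```text
xyz [-0.002  -0.0137  0.118 ] w [ 0.001  -0.002   0.0005] dist mm 59.4205493547525 rot 0.4085029421939783
```

Request:
{"name": "send_rows", "arguments": {
  "motion": [
    {"x": 0.0, "y": -0.012, "z": 0.03, "wx": 0, "wy": 0, "wz": 0.001, "gripper": 50},
    {"x": 0.0, "y": -0.012, "z": 0.03, "wx": 0, "wy": 0, "wz": 0.001, "gripper": 50}
  ]
}}

```text
t: 15.4
tool_pos: [0.5104, -0.2346, 0.1114]
ee_rot: [[-0.983, 0.184, -0.003], [0.184, 0.983, 0.001], [0.003, -0.0, -1.0]]
wrist_force: [-0.4, 0.1, -0.8]
grip_width: 0.0426
```

```bash
python3 -c "
from h import *
go([.511,-.2315,.067],169.7)
"
```

```text
xyz [-0.0003  0.0062  0.0889] w [-0.     -0.0009 -0.0018] dist mm 44.54987055271579 rot 0.3662075220691489
```

Request:
{"name": "send_rows", "arguments": {
  "motion": [
    {"x": 0.0, "y": 0.001, "z": 0.05, "wx": 0, "wy": 0, "wz": 0, "gripper": 50},
    {"x": 0.0, "y": 0.001, "z": 0.088, "wx": 0, "wy": 0, "wz": 0, "gripper": 50},
    {"x": 0.0, "y": 0.001, "z": 0.088, "wx": 0, "wy": 0, "wz": 0, "gripper": 50},
    {"x": 0.0, "y": 0.001, "z": 0.088, "wx": 0, "wy": 0, "wz": 0, "gripper": 50}
  ]
}}

```text
t: 15.8
tool_pos: [0.5118, -0.2347, 0.0694]
ee_rot: [[-0.983, 0.185, 0.0], [0.185, 0.983, -0.0], [-0.0, -0.0, -1.0]]
wrist_force: [0.2, -0.3, 0.0]
grip_width: 0.0431
```

Request:
{"name": "send_rows", "arguments": {
  "motion": [
    {"x": 0.0, "y": 0, "z": 0, "wx": 0, "wy": 0, "wz": 0, "gripper": 0},
    {"x": 0.0, "y": 0, "z": 0, "wx": 0, "wy": 0, "wz": 0, "gripper": 0},
    {"x": 0.0, "y": 0, "z": 0, "wx": 0, "wy": 0, "wz": 0, "gripper": 0},
    {"x": 0.0, "y": 0, "z": 0, "wx": 0, "wy": 0, "wz": 0, "gripper": 0}
  ]
}}

```text
t: 16.2
tool_pos: [0.5127, -0.2342, 0.0703]
ee_rot: [[-0.983, 0.184, 0.003], [0.184, 0.983, 0.0], [-0.003, 0.001, -1.0]]
wrist_force: [-1.1, 2.5, 6.0]
grip_width: 0.0163
```

Request:
{"name": "send_rows", "arguments": {
  "motion": [
    {"x": 0, "y": 0, "z": -0.1, "wx": 0, "wy": 0, "wz": 0, "gripper": 0},
    {"x": 0, "y": 0, "z": -0.2, "wx": 0, "wy": 0, "wz": 0, "gripper": 0},
    {"x": 0, "y": 0, "z": -0.22, "wx": 0, "wy": 0, "wz": 0, "gripper": 0},
    {"x": 0, "y": 0, "z": -0.22, "wx": 0, "wy": 0, "wz": 0, "gripper": 0}
  ]
}}

```text
t: 16.6
tool_pos: [0.5127, -0.2358, 0.1813]
ee_rot: [[-0.983, 0.185, 0.005], [0.185, 0.983, -0.002], [-0.005, -0.001, -1.0]]
wrist_force: [-0.3, -0.5, -1.7]
grip_width: 0.0159
```

```bash
python3 look.py w12|egrep "^1|red|pale"; python3 -c "
from h import *
go([.5195,.266,.18],183.2)
"
```

```text
16.6 [ 0.5127 -0.2358  0.1813] [-0.3276 -0.5365 -1.7278] 0.015932324380507488
xyz [ 0.1693  0.9869 -0.0021] w [ 0.      0.0003 -0.077 ] dist mm 500.6473390558084 rot 13.853015012006912
```

View pics/w12.png

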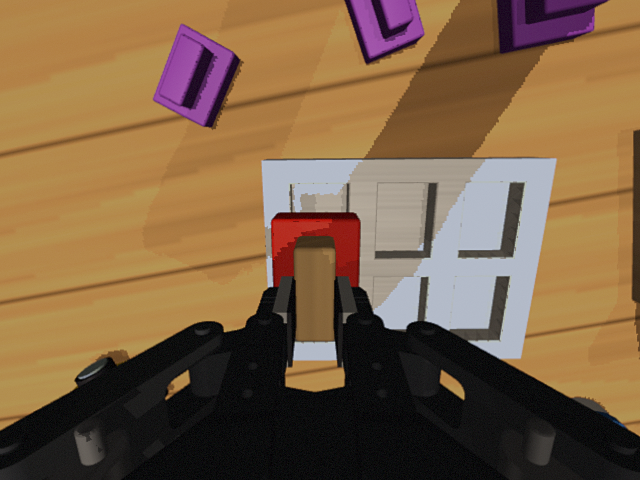

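Red 2 is held level between the pads, and all the mould cavities are empty.

Request:
{"name": "send_rows", "arguments": {
  "motion": [
    {"x": 0.168, "y": 0.986, "z": 0, "wx": 0, "wy": 0, "wz": -0.077, "gripper": 0},
    {"x": 0.168, "y": 0.986, "z": 0, "wx": 0, "wy": 0, "wz": -0.077, "gripper": 0},
    {"x": 0.168, "y": 0.986, "z": 0, "wx": 0, "wy": 0, "wz": -0.077, "gripper": 0},
    {"x": 0.168, "y": 0.986, "z": 0, "wx": 0, "wy": 0, "wz": -0.077, "gripper": 0},
    {"x": 0.168, "y": 0.986, "z": 0, "wx": 0, "wy": 0, "wz": -0.077, "gripper": 0},
    {"x": 0.168, "y": 0.986, "z": 0, "wx": 0, "wy": 0, "wz": -0.077, "gripper": 0},
    {"x": 0.168, "y": 0.986, "z": 0, "wx": 0, "wy": 0, "wz": -0.077, "gripper": 0},
    {"x": 0.168, "y": 0.986, "z": 0, "wx": 0, "wy": 0, "wz": -0.077, "gripper": 0}
  ]
}}

```text
t: 17.45
tool_pos: [0.5161, 0.1671, 0.1761]
ee_rot: [[-0.998, -0.056, -0.005], [-0.056, 0.998, -0.002], [0.005, -0.001, -1.0]]
wrist_force: [1.2, -0.2, -1.0]
grip_width: 0.0163
```

```bash
python3 -c "
from h import *
go([.5195,.266,.18],183.2)
"
```

```text
xyz [-0.0178  0.1971 -0.0083] w [-0.0005 -0.0016  0.0001] dist mm 99.01510436604033 rot 0.2989007580132974
```

Request:
{"name": "send_rows", "arguments": {
  "motion": [
    {"x": -0.014, "y": 0.1, "z": -0.002, "wx": 0, "wy": 0, "wz": 0, "gripper": 0},
    {"x": -0.014, "y": 0.16, "z": -0.002, "wx": 0, "wy": 0, "wz": 0, "gripper": 0},
    {"x": -0.014, "y": 0.195, "z": -0.002, "wx": 0, "wy": 0, "wz": 0, "gripper": 0},
    {"x": -0.014, "y": 0.195, "z": -0.002, "wx": 0, "wy": 0, "wz": 0, "gripper": 0},
    {"x": -0.014, "y": 0.195, "z": -0.002, "wx": 0, "wy": 0, "wz": 0, "gripper": 0}
  ]
}}

```text
t: 17.95
tool_pos: [0.5197, 0.2604, 0.1786]
ee_rot: [[-0.999, -0.054, -0.002], [-0.054, 0.999, -0.003], [0.002, -0.003, -1.0]]
wrist_force: [0.1, -0.8, -1.1]
grip_width: 0.0162
```

```bash
python3 look.py w13|egrep "^1|red|pale"; python3 -c "
from h import *
go([.5195,.266,.095],183.2)
"
```

```text
17.95 [0.5197 0.2604 0.1786] [ 0.0613 -0.7996 -1.0896] 0.016159256504367822
red [331. 211.] 3138 z 0.0299 [0.0288 0.031 ] [0.5311 0.266 ] [87.7933 79.6709] 2.617572546005249
red [503. 327.] 3982 z 0.0447 [0.0376 0.0459] [0.6059 0.4243] [78.7695 48.7629] 13.447470664978027
red [302. 349.] 266 z 0.0509 [0.0498 0.052 ] [0.6221 0.2545] [12.5652 24.9816] 86.48445129394531
pale [258. 211.] 5274 z 0.0648 [0.0584 0.0661] [0.5334 0.1801] [104.9983 264.2115] 3.0675063133239746
pale [ 72. 245.] 951 z 0.075 [0.0737 0.0761] [0.531  0.0949] [43.6858 18.3978] 3.2426061630249023
pale [ 90. 339.] 808 z 0.0749 [0.0731 0.076 ] [0.6166 0.0932] [32.96   70.9328] 67.8104019165039
pale [320. 353.] 502 z 0.075 [0.0737 0.0762] [0.614 0.27 ] [40.0411 17.5309] 0.816536545753479
pale [310. 380.] 120 z 0.0655 [0.0637 0.0675] [0.6358 0.2661] [ 7.6721 46.4409] 3.1587443351745605
xyz [0.0006 0.0136 0.1683] w [-0.001  -0.0003 -0.0013] dist mm 84.44695858827494 rot 0.2922407852828151
```

View pics/w13.png

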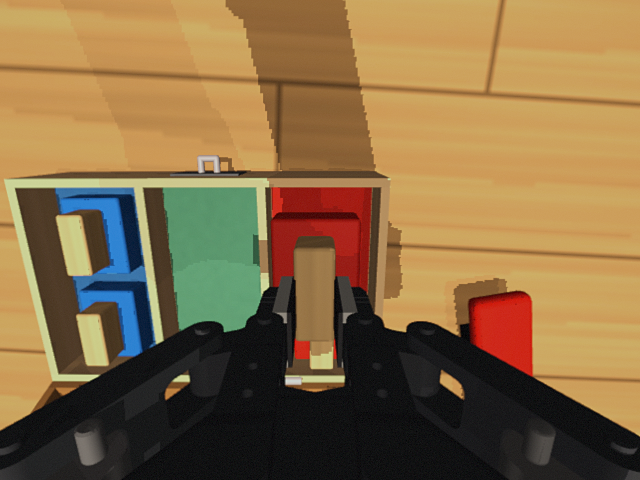

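Request:
{"name": "send_rows", "arguments": {
  "motion": [
    {"x": 0, "y": 0.01, "z": 0.1, "wx": 0, "wy": 0, "wz": 0, "gripper": 0},
    {"x": 0, "y": 0.01, "z": 0.15, "wx": 0, "wy": 0, "wz": 0, "gripper": 0},
    {"x": 0, "y": 0.01, "z": 0.168, "wx": 0, "wy": 0, "wz": 0, "gripper": 0},
    {"x": 0, "y": 0.01, "z": 0.168, "wx": 0, "wy": 0, "wz": 0, "gripper": 0},
    {"x": 0, "y": 0.01, "z": 0.168, "wx": 0, "wy": 0, "wz": 0, "gripper": 40},
    {"x": 0, "y": 0.01, "z": 0.168, "wx": 0, "wy": 0, "wz": 0, "gripper": 40},
    {"x": 0, "y": 0.01, "z": 0.168, "wx": 0, "wy": 0, "wz": 0, "gripper": 40}
  ]
}}

```text
t: 18.7
tool_pos: [0.5208, 0.2685, 0.0976]
ee_rot: [[-0.998, -0.056, 0.003], [-0.056, 0.998, 0.002], [-0.003, 0.002, -1.0]]
wrist_force: [-0.3, -0.3, -0.5]
grip_width: 0.0343
```

Request:
{"name": "send_rows", "arguments": {
  "motion": [
    {"x": 0, "y": 0, "z": -0.1, "wx": 0, "wy": 0, "wz": 0, "gripper": 40},
    {"x": 0, "y": 0, "z": -0.2, "wx": 0, "wy": 0, "wz": 0, "gripper": 40},
    {"x": 0, "y": 0, "z": -0.3, "wx": 0, "wy": 0, "wz": 0, "gripper": 0},
    {"x": 0, "y": 0, "z": -0.36, "wx": 0, "wy": 0, "wz": 0, "gripper": 0},
    {"x": 0, "y": 0, "z": -0.36, "wx": 0, "wy": 0, "wz": 0, "gripper": 0},
    {"x": 0, "y": 0, "z": -0.36, "wx": 0, "wy": 0, "wz": 0, "gripper": 0}
  ]
}}

```text
t: 19.3
tool_pos: [0.52, 0.2683, 0.2771]
ee_rot: [[-0.998, -0.056, 0.002], [-0.056, 0.998, 0.002], [-0.002, 0.001, -1.0]]
wrist_force: [0.1, -0.2, -0.0]
grip_width: 0.0001
```

```bash
python3 look.py w14|egrep "^1|red|pale"; python3 - <<'E'
from h import *
for n in ("scene","side"):
    d=get_image(n);cv2.imwrite("pics/%s14.png"%n,d["pixels"])
E
```

```text
19.3 [0.52   0.2683 0.2771] [ 0.1464 -0.1626 -0.0269] 8.445835147083704e-05
red [311. 228.] 6560 z 0.0306 [0.0289 0.0518] [0.5586 0.2673] [145.9043  79.2252] 3.103757619857788
red [449. 299.] 3873 z 0.0447 [0.0392 0.0461] [0.6296 0.4304] [127.1738  47.8287] 13.70862102508545
pale [210. 187.] 1704 z 0.0629 [0.0582 0.0661] [0.5228 0.1493] [ 80.692 154.654] 2.9792304039001465
pale [339. 205.] 1191 z 0.0651 [0.0638 0.0662] [0.5392 0.2712] [126.3596  82.6273] 3.161437749862671
pale [132. 214.] 471 z 0.075 [0.0734 0.0762] [0.5309 0.0946] [43.2974 18.0511] 2.794628858566284
pale [313. 214.] 723 z 0.0751 [0.0739 0.0763] [0.5207 0.267 ] [42.8501 16.1888] 3.5498545169830322
pale [143. 285.] 421 z 0.0749 [0.0734 0.0762] [0.6153 0.0955] [28.6966 67.1682] 73.19456481933594
pale [311. 271.] 131 z 0.0749 [0.0737 0.0762] [0.5798 0.2685] [ 7.9155 16.2434] 3.622976303100586
pale [178. 319.] 199 z 0.0663 [0.0647 0.0681] [0.6443 0.1259] [  6.423  142.7543] 3.608531951904297
```

View pics/w14.png

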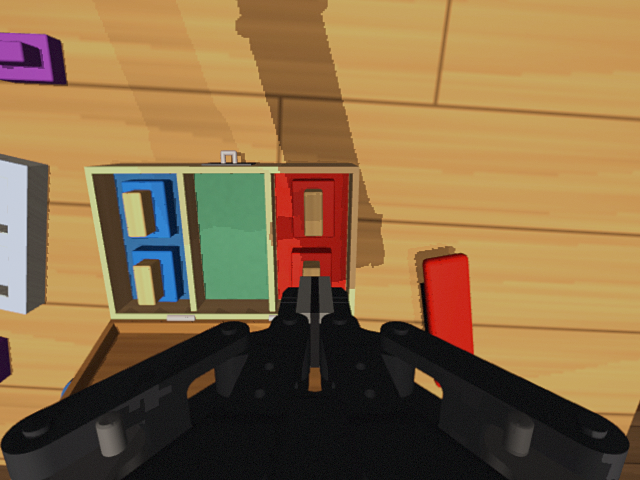

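View pics/side14.png

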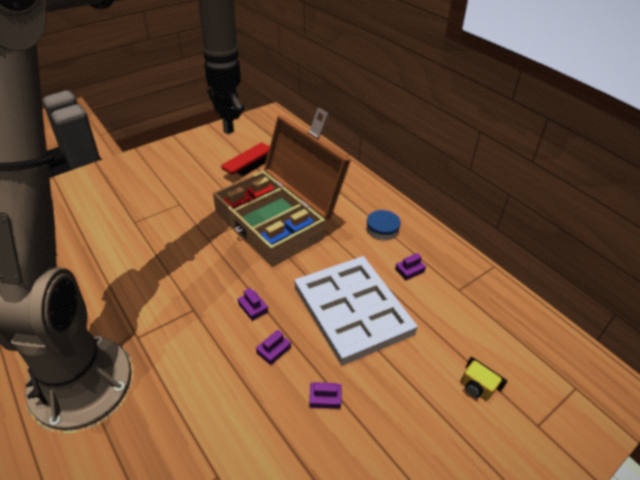

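All four blocks are packed. The wrist and side views show two blue and two red blocks, each in its own bay, and an empty mould. Now I'll close the lid by pushing from behind, off to the side of the hasp.

```bash
cat >> h.py <<'E'
C=np.array([.562,.1813]);YB=3.2
def bw(x,y,z):
    a=np.radians(YB);return [C[0]+x*np.cos(a)-y*np.sin(a),C[1]+x*np.sin(a)+y*np.cos(a),z]
def arc(th,r=.135,tip=.030,half=.011):
    return .081-r*np.cos(th)+.022*np.sin(th)+half, .066+r*np.sin(th)+.022*np.cos(th)+tip
E
python3 - <<'E'
from h import *
go(bw(.0,-.075,.30),183.2)
go(bw(.175,-.075,.30),183.2)
E
```

```text
xyz [-0.0768 -0.3281 -0.0516] w [-0.0004 -0.001   0.0001] dist mm 170.4314655009194 rot 0.19817424559545926
xyz [-0.4268 -0.3282 -0.0527] w [-0.0004 -0.001   0.0001] dist mm 270.4836535247688 rot 0.19817424559545926
```

Request:
{"name": "send_rows", "arguments": {
  "motion": [
    {"x": -0.077, "y": -0.328, "z": -0.05, "wx": 0, "wy": 0, "wz": 0, "gripper": 0},
    {"x": -0.077, "y": -0.328, "z": -0.05, "wx": 0, "wy": 0, "wz": 0, "gripper": 0},
    {"x": -0.077, "y": -0.328, "z": -0.05, "wx": 0, "wy": 0, "wz": 0, "gripper": 0},
    {"x": -0.077, "y": -0.328, "z": -0.05, "wx": 0, "wy": 0, "wz": 0, "gripper": 0},
    {"x": -0.2, "y": -0.328, "z": -0.05, "wx": 0, "wy": 0, "wz": 0, "gripper": 0},
    {"x": -0.28, "y": -0.328, "z": -0.05, "wx": 0, "wy": 0, "wz": 0, "gripper": 0},
    {"x": -0.36, "y": -0.328, "z": -0.05, "wx": 0, "wy": 0, "wz": 0, "gripper": 0},
    {"x": -0.426, "y": -0.328, "z": -0.05, "wx": 0, "wy": 0, "wz": 0, "gripper": 0}
  ]
}}

```text
t: 20.25
tool_pos: [0.7426, 0.1166, 0.2976]
ee_rot: [[-0.998, -0.056, -0.004], [-0.056, 0.998, 0.0], [0.004, 0.0, -1.0]]
wrist_force: [1.4, 0.2, 1.7]
grip_width: -0.0001
```

Request:
{"name": "send_rows", "arguments": {
  "motion": [
    {"x": 0, "y": 0, "z": 0, "wx": 0, "wy": 0, "wz": 0, "gripper": 0},
    {"x": 0, "y": 0, "z": 0, "wx": 0, "wy": 0, "wz": 0, "gripper": 0}
  ]
}}

```text
t: 20.45
tool_pos: [0.7414, 0.1157, 0.2967]
ee_rot: [[-0.998, -0.055, -0.006], [-0.055, 0.998, -0.002], [0.006, -0.001, -1.0]]
wrist_force: [0.2, -0.8, -0.0]
grip_width: 0.0001
```

```bash
python3 - <<'E'
from h import *
d=get_image("side");cv2.imwrite("pics/side15.png",d["pixels"])
print(get_obs()["qpos"])
go(bw(.175,-.075,.21),183.2)
E
```

```text
[-20.6162  47.014   31.9963  37.8188 -23.0877  99.3007  91.7692]
xyz [-0.0009  0.0005  0.1782] w [-0.0001 -0.0011 -0.0002] dist mm 89.0972293837109 rot 0.2017988179279009
```

View pics/side15.png

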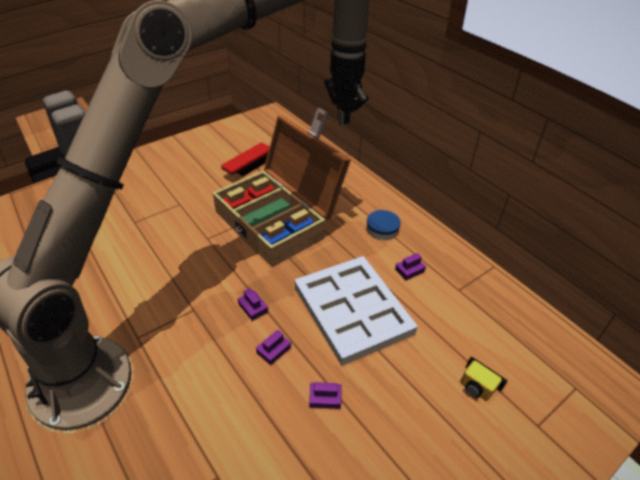

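The gripper is above and behind the lid at (345,100), clear of the hasp. Descending.

Request:
{"name": "send_rows", "arguments": {
  "motion": [
    {"x": -0.002, "y": 0, "z": 0.06, "wx": 0, "wy": 0, "wz": 0, "gripper": 0},
    {"x": -0.002, "y": 0, "z": 0.12, "wx": 0, "wy": 0, "wz": 0, "gripper": 0},
    {"x": -0.002, "y": 0, "z": 0.17, "wx": 0, "wy": 0, "wz": 0, "gripper": 0},
    {"x": -0.002, "y": 0, "z": 0.178, "wx": 0, "wy": 0, "wz": 0, "gripper": 0},
    {"x": -0.002, "y": 0, "z": 0.178, "wx": 0, "wy": 0, "wz": 0, "gripper": 0}
  ]
}}

```text
t: 21.0
tool_pos: [0.7409, 0.1145, 0.2135]
ee_rot: [[-0.999, -0.053, 0.0], [-0.053, 0.999, -0.001], [-0.0, -0.001, -1.0]]
wrist_force: [0.1, -1.4, 1.5]
grip_width: -0.0001
```

```bash
python3 - <<'E'
from h import *
print(get_obs()["qpos"],get_obs()["wrist_force"])
d=get_image("scene");cv2.imwrite("pics/scene16.png",cv2.resize(d["pixels"][80:320,250:490],None,fx=2.4,fy=2.4))
o=get_obs();p=np.array(o["tool_pos"]);a=np.radians(YB)
q=p[:2]-C;print("box",q[0]*np.cos(a)+q[1]*np.sin(a),-q[0]*np.sin(a)+q[1]*np.cos(a),p[2])
for th in np.arange(1.8,-.01,-.15): print(round(th,2),np.round(arc(th),4))
E
```

```text
[-23.3093  46.8945  31.8561  50.7789 -22.6234  87.2221  93.916 ] [ 0.0901 -1.3942  1.4928]
box 0.17523267305645446 -0.075875249544026 0.21393238963699154
1.8 [0.1441 0.2225]
1.65 [0.1246 0.2288]
1.5 [0.1044 0.2322]
1.35 [0.0839 0.2325]
1.2 [0.0636 0.2298]
1.05 [0.0439 0.224 ]
0.9 [0.0253 0.2154]
0.75 [0.0082 0.2041]
0.6 [-0.007   0.1904]
0.45 [-0.02    0.1745]
0.3 [-0.0305  0.1569]
0.15 [-0.0382  0.1379]
0.0 [-0.043  0.118]
```

View pics/scene16.png

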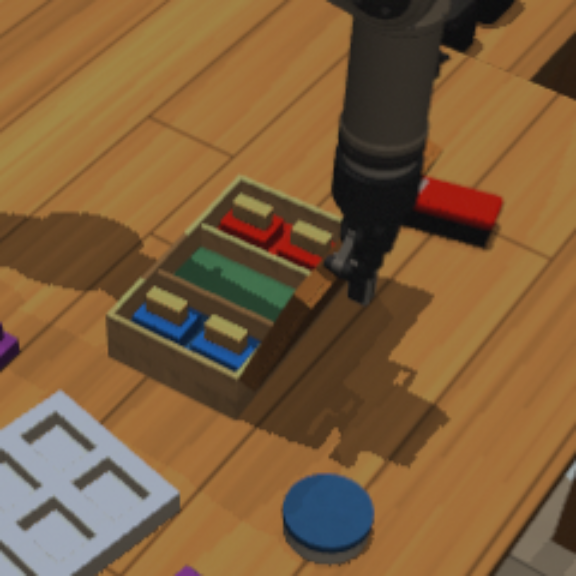

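Request:
{"name": "send_rows", "arguments": {
  "motion": [
    {"x": 0.03, "y": 0, "z": -0.008, "wx": 0, "wy": 0, "wz": 0, "gripper": 0},
    {"x": 0.06, "y": 0, "z": -0.018, "wx": 0, "wy": 0, "wz": 0, "gripper": 0},
    {"x": 0.08, "y": 0, "z": -0.025, "wx": 0, "wy": 0, "wz": 0, "gripper": 0},
    {"x": 0.1, "y": 0, "z": -0.03, "wx": 0, "wy": 0, "wz": 0, "gripper": 0}
  ]
}}

```text
t: 21.45
tool_pos: [0.6931, 0.1138, 0.2293]
ee_rot: [[-0.998, -0.057, 0.006], [-0.057, 0.998, 0.001], [-0.006, 0.0, -1.0]]
wrist_force: [3.3, -1.6, -0.8]
grip_width: -0.0001
```

```bash
cat > st.py <<'E'
from h import *
import sys
o=get_obs();p=np.array(o["tool_pos"]);a=np.radians(YB);q=p[:2]-C
print(o["t"],"box",q[0]*np.cos(a)+q[1]*np.sin(a),-q[0]*np.sin(a)+q[1]*np.cos(a),p[2],"F",o["wrist_force"],"T",o["wrist_torque"])
if len(sys.argv)>1:
    d=get_image("side");W,rw,c=cloud(d)
    cv2.imwrite("pics/%s.png"%sys.argv[1],cv2.resize(d["pixels"][80:320,180:420],None,fx=2.4,fy=2.4))
E
python3 st.py side17
```

```text
21.45 box 0.12708013824227232 -0.07472788019540857 0.22932583403890103 F [ 3.2804 -1.6259 -0.8053] T [-0.2922 -0.8159  0.0516]
```

View pics/side17.png

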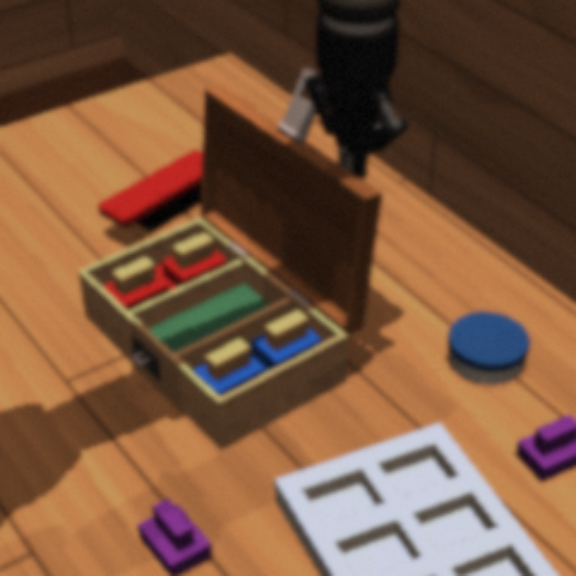

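Request:
{"name": "send_rows", "arguments": {
  "motion": [
    {"x": 0.02, "y": 0, "z": -0.004, "wx": 0, "wy": 0, "wz": 0, "gripper": 0},
    {"x": 0.041, "y": 0, "z": -0.007, "wx": 0, "wy": 0, "wz": 0, "gripper": 0},
    {"x": 0.062, "y": 0, "z": -0.008, "wx": 0, "wy": 0, "wz": 0, "gripper": 0},
    {"x": 0.082, "y": 0, "z": -0.008, "wx": 0, "wy": 0, "wz": 0, "gripper": 0},
    {"x": 0.102, "y": 0, "z": -0.006, "wx": 0, "wy": 0, "wz": 0, "gripper": 0},
    {"x": 0.123, "y": 0, "z": -0.003, "wx": 0, "wy": 0, "wz": 0, "gripper": 0}
  ]
}}

```text
t: 22.1
tool_pos: [0.6327, 0.1108, 0.2318]
ee_rot: [[-0.998, -0.057, 0.008], [-0.057, 0.998, 0.002], [-0.008, 0.002, -1.0]]
wrist_force: [2.9, -1.6, 4.3]
grip_width: -0.0001
```

```bash
python3 st.py side18
```

```text
22.1 box 0.06664085893236178 -0.07433752601889917 0.23183376387045346 F [ 2.8565 -1.5993  4.2697] T [-0.11   -0.5462  0.0325]
```

View pics/side18.png

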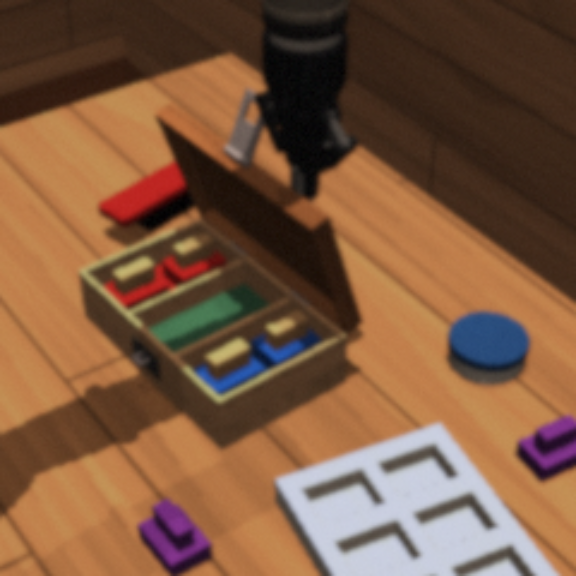

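Request:
{"name": "send_rows", "arguments": {
  "motion": [
    {"x": 0.02, "y": 0, "z": 0.005, "wx": 0, "wy": 0, "wz": 0, "gripper": 0},
    {"x": 0.039, "y": 0, "z": 0.012, "wx": 0, "wy": 0, "wz": 0, "gripper": 0},
    {"x": 0.058, "y": 0, "z": 0.02, "wx": 0, "wy": 0, "wz": 0, "gripper": 0},
    {"x": 0.076, "y": 0, "z": 0.029, "wx": 0, "wy": 0, "wz": 0, "gripper": 0},
    {"x": 0.093, "y": 0, "z": 0.04, "wx": 0, "wy": 0, "wz": 0, "gripper": 0},
    {"x": 0.11, "y": 0, "z": 0.052, "wx": 0, "wy": 0, "wz": 0, "gripper": 0},
    {"x": 0.126, "y": 0, "z": 0.065, "wx": 0, "wy": 0, "wz": 0, "gripper": 0},
    {"x": 0.141, "y": 0, "z": 0.079, "wx": 0, "wy": 0, "wz": 0, "gripper": 0}
  ]
}}

```text
t: 22.95
tool_pos: [0.5604, 0.1074, 0.19]
ee_rot: [[-0.998, -0.057, 0.001], [-0.057, 0.998, 0.002], [-0.002, 0.002, -1.0]]
wrist_force: [-0.1, -0.2, 2.4]
grip_width: 0.0002
```

```bash
python3 st.py side19
```

```text
22.95 box -0.005679826648653549 -0.07366477287499082 0.19003872527802118 F [-0.0588 -0.1732  2.4385] T [-0.0399  0.0352 -0.0216]
```

View pics/side19.png

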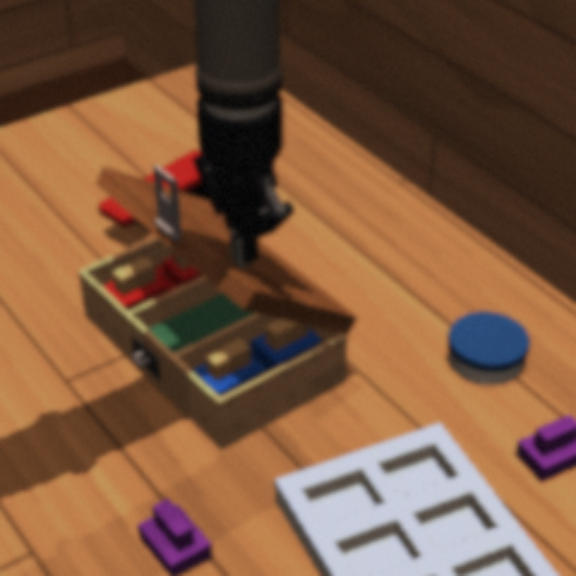

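Request:
{"name": "send_rows", "arguments": {
  "motion": [
    {"x": 0.014, "y": 0, "z": 0.016, "wx": 0, "wy": 0, "wz": 0, "gripper": 0},
    {"x": 0.026, "y": 0, "z": 0.032, "wx": 0, "wy": 0, "wz": 0, "gripper": 0},
    {"x": 0.037, "y": 0, "z": 0.05, "wx": 0, "wy": 0, "wz": 0, "gripper": 0},
    {"x": 0.047, "y": 0, "z": 0.067, "wx": 0, "wy": 0, "wz": 0, "gripper": 0},
    {"x": 0.056, "y": 0, "z": 0.086, "wx": 0, "wy": 0, "wz": 0, "gripper": 0},
    {"x": 0.063, "y": 0, "z": 0.105, "wx": 0, "wy": 0, "wz": 0, "gripper": 0},
    {"x": 0.068, "y": 0, "z": 0.125, "wx": 0, "wy": 0, "wz": 0, "gripper": 0},
    {"x": 0.068, "y": 0, "z": 0.14, "wx": 0, "wy": 0, "wz": 0, "gripper": 0}
  ]
}}

```text
t: 23.8
tool_pos: [0.5258, 0.104, 0.1175]
ee_rot: [[-0.998, -0.056, -0.002], [-0.056, 0.998, -0.001], [0.002, -0.001, -1.0]]
wrist_force: [-0.6, 0.9, 1.2]
grip_width: 0.0002
```

```bash
python3 st.py side20
```

```text
23.8 box -0.04049354104987672 -0.0751219876657977 0.11749531898024744 F [-0.6218  0.8613  1.1516] T [-0.0025  0.1931  0.021 ]
```

View pics/side20.png

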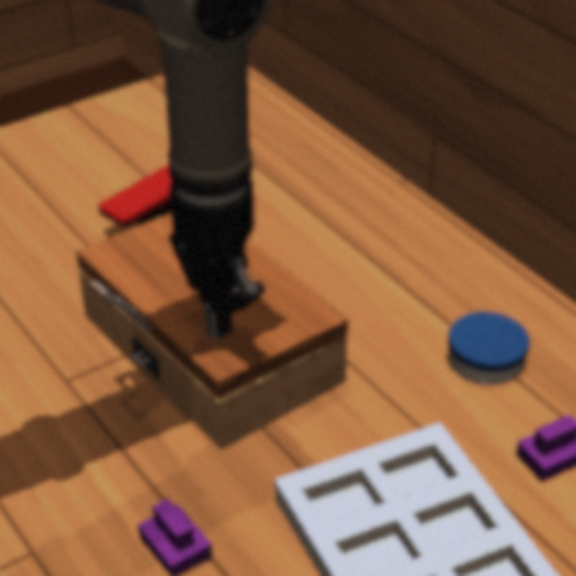

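Request:
{"name": "send_rows", "arguments": {
  "motion": [
    {"x": 0, "y": 0, "z": 0.01, "wx": 0, "wy": 0, "wz": 0, "gripper": 0},
    {"x": 0, "y": 0, "z": 0.02, "wx": 0, "wy": 0, "wz": 0, "gripper": 0},
    {"x": 0, "y": 0, "z": 0.02, "wx": 0, "wy": 0, "wz": 0, "gripper": 0}
  ]
}}

```text
t: 24.15
tool_pos: [0.5271, 0.1038, 0.1129]
ee_rot: [[-0.998, -0.056, -0.0], [-0.056, 0.998, 0.002], [0.0, 0.002, -1.0]]
wrist_force: [-10.0, -0.6, 24.9]
grip_width: 0.0
```

The lid has bottomed out: TCP at 0.113 minus 0.025 gives 0.088 m, with 25 N of resistance. Backing off to look at the hasp.

Request:
{"name": "send_rows", "arguments": {
  "motion": [
    {"x": 0, "y": 0, "z": -0.1, "wx": 0, "wy": 0, "wz": 0, "gripper": 0},
    {"x": 0.1, "y": 0, "z": -0.2, "wx": 0, "wy": 0, "wz": 0, "gripper": 0},
    {"x": 0.2, "y": 0.1, "z": -0.3, "wx": 0, "wy": 0, "wz": 0, "gripper": 0},
    {"x": 0.25, "y": 0.15, "z": -0.36, "wx": 0, "wy": 0, "wz": 0, "gripper": 0},
    {"x": 0.25, "y": 0.15, "z": -0.36, "wx": 0, "wy": 0, "wz": 0, "gripper": 0},
    {"x": 0.25, "y": 0.15, "z": -0.36, "wx": 0, "wy": 0, "wz": 0, "gripper": 0}
  ]
}}

```text
t: 24.75
tool_pos: [0.3969, 0.1776, 0.2931]
ee_rot: [[-0.998, -0.066, 0.006], [-0.066, 0.998, 0.009], [-0.007, 0.008, -1.0]]
wrist_force: [0.2, 1.6, -0.5]
grip_width: 0.0002
```

```bash
python3 st.py side21; cat > lid.py <<'E'
from h import *
import sys
T=wristT(None)
for n in ("wrist","side","scene"):
    d=get_image(n);W,rw,c=cloud(d,T@d["mount"] if n=="wrist" else None)
    if n=="wrist": cv2.imwrite("pics/%s.png"%sys.argv[1],d["pixels"])
    hsv=cv2.cvtColor(d["pixels"],cv2.COLOR_BGR2HSV)
    a=np.radians(YB);X=W[...,:2]-C;bx=X[...,0]*np.cos(a)+X[...,1]*np.sin(a);by=-X[...,0]*np.sin(a)+X[...,1]*np.cos(a);Z=W[...,2];ok=d["z_map"]>0
    m=ok&(abs(by)<.12)&(bx>-.075)&(bx<.075)&(abs(Z-.09)<.02)
    if m.sum()>50:
        A=np.c_[bx[m],by[m],np.ones(m.sum())];s,*_=np.linalg.lstsq(A,Z[m],rcond=None);print(n,"lid slope rad",-s[0],s[1],"z mid",s[2],m.sum())
    f=ok&(abs(by)<.035)&(bx<-.083)&(bx>-.17)&(Z>.02)&(Z<.16)&(hsv[...,1]<90)
    if f.sum()>5:
        P=np.c_[bx[f],by[f],Z[f]];print(n,"hasp",f.sum(),P.min(0),P.max(0),P.mean(0))
E
python3 lid.py w21
```

```text
24.75 box -0.16508290083476684 0.0055662011066994616 0.2931173386449274 F [ 0.1789  1.5589 -0.4754] T [-0.0229 -0.0533 -0.0005]
wrist lid slope rad -0.00022789132110720767 -0.0004279617285863624 z mid 0.08705308316561301 4815
wrist hasp 472 [-0.1237 -0.0177  0.0214] [-0.083   0.0183  0.134 ] [-0.112  -0.0022  0.109 ]
side lid slope rad -0.001186591088896844 -0.0014113824930044455 z mid 0.08755687989919 3553
side hasp 114 [-0.125  -0.0211  0.0222] [-0.083   0.0165  0.1346] [-0.1023 -0.0069  0.0923]
scene lid slope rad 0.005783652726519899 0.0005688208189069677 z mid 0.08806098962113715 3944
scene hasp 224 [-0.1273 -0.0227  0.0799] [-0.0868  0.0181  0.1361] [-0.1059 -0.0031  0.1066]
```

View pics/w21.png

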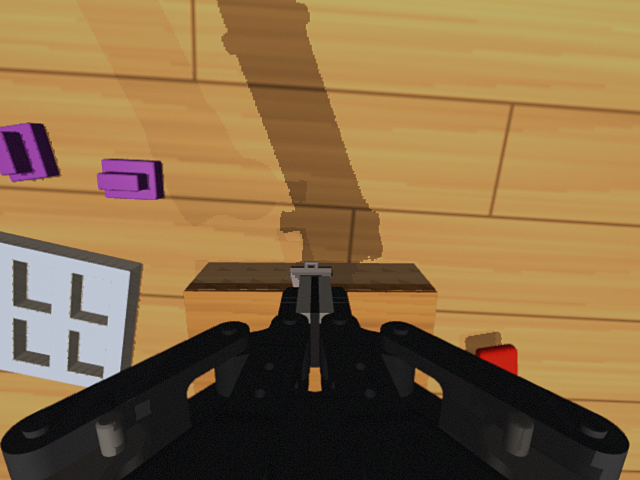

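View pics/side21.png

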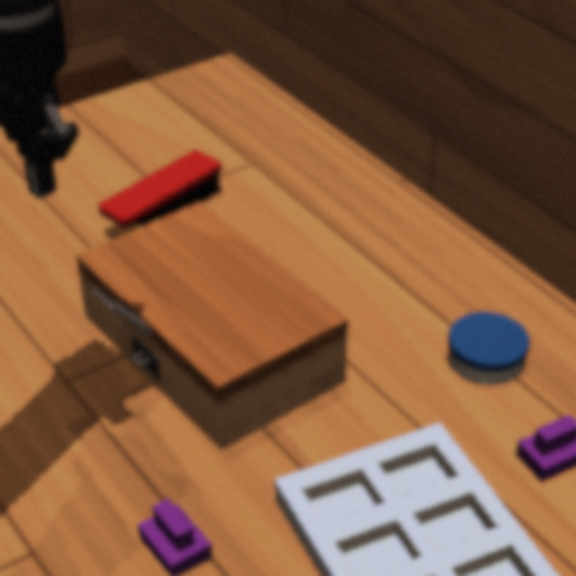

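The lid is shut: the slope fit is about 0 and the top is at 0.087–0.088 m. The hasp strap still points up and out, with its tip at box (−0.125, 0, 0.135), so its angle is about 2.5 rad. I'll sweep it down from the lid side.

```bash
python3 - <<'E'
from h import *
go(bw(-.075,0,.22),183.2)
go(bw(-.075,0,.145),183.2)
E
```

```text
xyz [-0.178   0.003   0.1361] w [-0.0004 -0.0001 -0.0006] dist mm 112.04844568643344 rot 0.13634033926374775
xyz [-0.178   0.0032  0.2861] w [-0.0004 -0.0001 -0.0006] dist mm 168.50834522159462 rot 0.13634033926374775
```

Request:
{"name": "send_rows", "arguments": {
  "motion": [
    {"x": -0.09, "y": 0.003, "z": 0.04, "wx": 0, "wy": 0, "wz": 0, "gripper": 0},
    {"x": -0.178, "y": 0.003, "z": 0.07, "wx": 0, "wy": 0, "wz": 0, "gripper": 0},
    {"x": -0.178, "y": 0.003, "z": 0.136, "wx": 0, "wy": 0, "wz": 0, "gripper": 0},
    {"x": -0.178, "y": 0.003, "z": 0.136, "wx": 0, "wy": 0, "wz": 0, "gripper": 0},
    {"x": -0.178, "y": 0.003, "z": 0.136, "wx": 0, "wy": 0, "wz": 0, "gripper": 0}
  ]
}}

```text
t: 25.45
tool_pos: [0.4863, 0.177, 0.2196]
ee_rot: [[-0.999, -0.053, -0.003], [-0.053, 0.999, -0.003], [0.003, -0.002, -1.0]]
wrist_force: [0.4, 0.5, 0.4]
grip_width: 0.0002
```

```bash
python3 st.py; python3 - <<'E'
from h import *
go(bw(-.075,0,.145),183.2)
E
```

```text
25.45 box -0.07585286264329684 -5.2745633158012874e-05 0.21962189653779518 F [0.444  0.472  0.3634] T [ 0.008  -0.0364 -0.007 ]
xyz [-0.0022  0.0005  0.1492] w [-0.0008 -0.001  -0.0008] dist mm 74.6267887536879 rot 0.2664378169646506
```

Descend next to the strap.

Request:
{"name": "send_rows", "arguments": {
  "motion": [
    {"x": 0, "y": 0, "z": 0.05, "wx": 0, "wy": 0, "wz": 0, "gripper": 0},
    {"x": 0, "y": 0, "z": 0.1, "wx": 0, "wy": 0, "wz": 0, "gripper": 0},
    {"x": 0, "y": 0, "z": 0.149, "wx": 0, "wy": 0, "wz": 0, "gripper": 0},
    {"x": 0, "y": 0, "z": 0.149, "wx": 0, "wy": 0, "wz": 0, "gripper": 0},
    {"x": 0, "y": 0, "z": 0.149, "wx": 0, "wy": 0, "wz": 0, "gripper": 0}
  ]
}}

```text
t: 25.95
tool_pos: [0.4872, 0.1788, 0.148]
ee_rot: [[-0.998, -0.056, 0.002], [-0.056, 0.998, 0.001], [-0.002, 0.001, -1.0]]
wrist_force: [-0.2, 0.5, -0.3]
grip_width: -0.0
```

```bash
python3 st.py side23; python3 lid.py w23
```

```text
25.95 box -0.07478344878672423 0.001645382015054495 0.14796961460015004 F [-0.1513  0.4616 -0.2695] T [-0.0277  0.0087 -0.0523]
wrist lid slope rad 0.0010869738541069045 -0.0005117751650239588 z mid 0.08705228499583592 28674
wrist hasp 5033 [-0.1237 -0.0178  0.0331] [-0.083   0.0184  0.16  ] [-0.1045  0.0004  0.1151]
side lid slope rad -0.0007250273961474951 -0.001726284291132793 z mid 0.08756009029623239 3170
side hasp 125 [-0.1241 -0.0227  0.0225] [-0.083   0.0184  0.1578] [-0.1011 -0.007   0.093 ]
scene lid slope rad 0.005228041982319897 0.0009883250964664025 z mid 0.08806488262363746 3948
scene hasp 214 [-0.1278 -0.0239  0.0798] [-0.0832  0.0171  0.1519] [-0.105  -0.0039  0.1066]
```

View pics/side23.png

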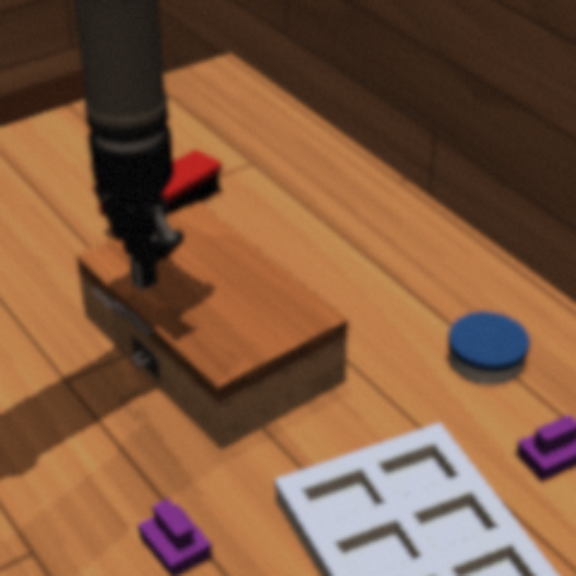

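Request:
{"name": "send_rows", "arguments": {
  "motion": [
    {"x": 0.025, "y": -0.002, "z": 0.005, "wx": 0, "wy": 0, "wz": 0, "gripper": 0},
    {"x": 0.045, "y": -0.002, "z": 0.015, "wx": 0, "wy": 0, "wz": 0, "gripper": 0},
    {"x": 0.066, "y": -0.002, "z": 0.025, "wx": 0, "wy": 0, "wz": 0, "gripper": 0},
    {"x": 0.08, "y": -0.002, "z": 0.047, "wx": 0, "wy": 0, "wz": 0, "gripper": 0},
    {"x": 0.092, "y": -0.002, "z": 0.062, "wx": 0, "wy": 0, "wz": 0, "gripper": 0},
    {"x": 0.098, "y": -0.002, "z": 0.076, "wx": 0, "wy": 0, "wz": 0, "gripper": 0}
  ]
}}

```text
t: 26.75
tool_pos: [0.4386, 0.1754, 0.109]
ee_rot: [[-0.998, -0.056, 0.003], [-0.056, 0.998, 0.001], [-0.003, 0.001, -1.0]]
wrist_force: [0.7, -0.2, 1.3]
grip_width: -0.0001
```

```bash
python3 st.py side24; python3 lid.py w24
```

```text
26.75 box -0.12356201479067869 0.0009726811241005549 0.10896152855623302 F [ 0.6989 -0.1717  1.2949] T [-0.015  -0.2055 -0.0187]
wrist lid slope rad 0.006022193910977036 -0.0009137155538011255 z mid 0.08651693368138169 231
wrist hasp 21684 [-0.1493 -0.035   0.0757] [-0.0831  0.035   0.16  ] [-0.132  -0.0009  0.1303]
side lid slope rad 0.00010778596736183054 -0.0010671705087208494 z mid 0.08755159539569592 3328
side hasp 407 [-0.1493 -0.0346  0.0308] [-0.0832  0.0343  0.1597] [-0.1174 -0.0083  0.0982]
scene lid slope rad 0.00439348984540645 0.00018609783012048242 z mid 0.08805806190041815 3936
scene hasp 405 [-0.1539 -0.0344  0.0752] [-0.086   0.0349  0.1598] [-0.1175 -0.0054  0.1107]
```

View pics/w24.png

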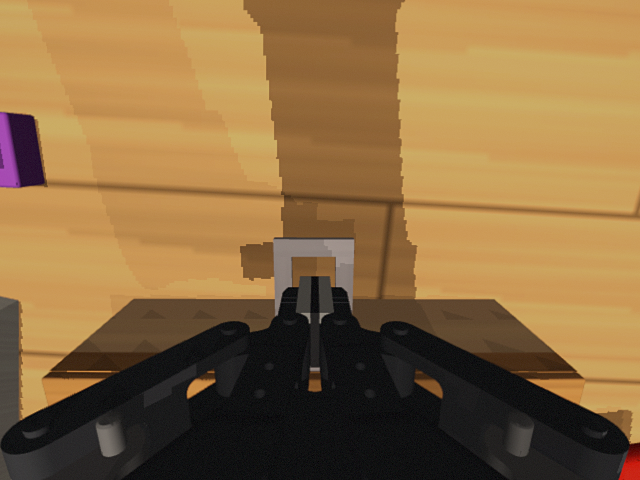

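The hasp now sticks out level. Its slot is at about (313,270) and its tip at box x −0.149. Continuing down and in.

Request:
{"name": "send_rows", "arguments": {
  "motion": [
    {"x": 0, "y": -0.002, "z": 0.01, "wx": 0, "wy": 0, "wz": 0, "gripper": 0},
    {"x": 0, "y": -0.002, "z": 0.021, "wx": 0, "wy": 0, "wz": 0, "gripper": 0},
    {"x": -0.006, "y": -0.002, "z": 0.037, "wx": 0, "wy": 0, "wz": 0, "gripper": 0},
    {"x": -0.017, "y": -0.002, "z": 0.05, "wx": 0, "wy": 0, "wz": 0, "gripper": 0},
    {"x": -0.03, "y": -0.002, "z": 0.058, "wx": 0, "wy": 0, "wz": 0, "gripper": 0},
    {"x": -0.042, "y": -0.002, "z": 0.062, "wx": 0, "wy": 0, "wz": 0, "gripper": 0},
    {"x": -0.05, "y": -0.002, "z": 0.062, "wx": 0, "wy": 0, "wz": 0, "gripper": 0},
    {"x": -0.05, "y": -0.002, "z": 0.062, "wx": 0, "wy": 0, "wz": 0, "gripper": 0}
  ]
}}

```text
t: 27.75
tool_pos: [0.4604, 0.175, 0.076]
ee_rot: [[-0.998, -0.056, -0.006], [-0.056, 0.998, -0.002], [0.006, -0.001, -1.0]]
wrist_force: [-4.5, -0.1, -2.1]
grip_width: -0.0003
```

```bash
python3 st.py side25; python3 lid.py w25
```

```text
27.75 box -0.10177187704592196 -0.0006527012846188011 0.07599761444830067 F [-4.457  -0.0586 -2.124 ] T [ 0.1103  0.873  -0.0053]
wrist lid slope rad -0.0031367413718264613 -0.0005448697418456577 z mid 0.08730322820149715 2118
wrist hasp 43195 [-0.1204 -0.035   0.0201] [-0.083   0.035   0.1542] [-0.1114  0.0001  0.1262]
side lid slope rad -0.00014228465892716092 0.00015487311664524883 z mid 0.08758751196725076 2990
side hasp 420 [-0.1218 -0.034   0.0201] [-0.0832  0.0343  0.1599] [-0.105 -0.011  0.098]
scene lid slope rad 0.004427314977039034 -1.1676510659752726e-05 z mid 0.08808961760184154 3944
scene hasp 314 [-0.1148 -0.035   0.0542] [-0.0831  0.0336  0.1593] [-0.0942 -0.0085  0.1183]
```

View pics/side25.png

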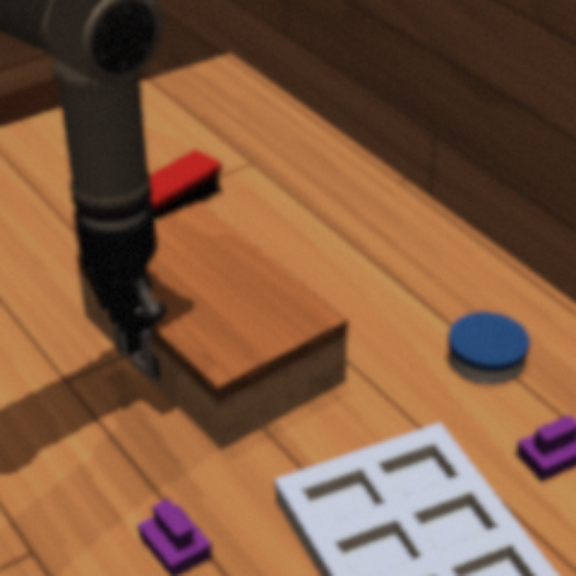

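Request:
{"name": "send_rows", "arguments": {
  "motion": [
    {"x": -0.01, "y": 0, "z": 0, "wx": 0, "wy": 0, "wz": 0, "gripper": 0},
    {"x": -0.014, "y": 0, "z": 0, "wx": 0, "wy": 0, "wz": 0, "gripper": 0},
    {"x": -0.014, "y": 0, "z": 0, "wx": 0, "wy": 0, "wz": 0, "gripper": 0}
  ]
}}

```text
t: 28.25
tool_pos: [0.4607, 0.175, 0.076]
ee_rot: [[-0.998, -0.057, -0.02], [-0.057, 0.998, -0.002], [0.02, -0.001, -1.0]]
wrist_force: [-19.1, -1.7, 10.9]
grip_width: 0.0001
```

```bash
python3 st.py
```

```text
28.25 box -0.10153993876016273 -0.0006554049827457052 0.07595465174970731 F [-19.0678  -1.7495  10.9323] T [-0.3086  3.7654  0.0135]
```

Firm contact: 19 N and no further motion. Backing off toward the robot to check.

Request:
{"name": "send_rows", "arguments": {
  "motion": [
    {"x": 0.05, "y": 0, "z": 0, "wx": 0, "wy": 0, "wz": 0, "gripper": 0},
    {"x": 0.12, "y": 0, "z": 0, "wx": 0, "wy": 0, "wz": 0, "gripper": 0},
    {"x": 0.12, "y": -0.1, "z": -0.1, "wx": 0, "wy": 0, "wz": 0, "gripper": 0},
    {"x": 0.12, "y": -0.2, "z": -0.2, "wx": 0, "wy": 0, "wz": 0, "gripper": 0},
    {"x": 0.12, "y": -0.28, "z": -0.28, "wx": 0, "wy": 0, "wz": 0, "gripper": 0},
    {"x": 0.12, "y": -0.34, "z": -0.34, "wx": 0, "wy": 0, "wz": 0, "gripper": 0},
    {"x": 0.12, "y": -0.34, "z": -0.34, "wx": 0, "wy": 0, "wz": 0, "gripper": 0},
    {"x": 0.12, "y": -0.34, "z": -0.34, "wx": 0, "wy": 0, "wz": 0, "gripper": 0}
  ]
}}

```text
t: 29.05
tool_pos: [0.4246, -0.0034, 0.2531]
ee_rot: [[-0.999, -0.046, 0.016], [-0.046, 0.999, 0.001], [-0.016, 0.0, -1.0]]
wrist_force: [0.4, -0.3, -0.2]
grip_width: 0.0002
```

```bash
python3 st.py side26; python3 lid.py w26; python3 - <<'E'
from h import *
d=get_image("side");cv2.imwrite("pics/side26.png",d["pixels"])
cv2.imwrite("pics/side26z.png",cv2.resize(d["pixels"][170:290,190:340],None,fx=5,fy=5,interpolation=cv2.INTER_CUBIC))
W,_,_=cloud(d);a=np.radians(YB);X=W[...,:2]-C;bx=X[...,0]*np.cos(a)+X[...,1]*np.sin(a);by=-X[...,0]*np.sin(a)+X[...,1]*np.cos(a);Z=W[...,2]
f=(d["z_map"]>0)&(bx<-.07)&(bx>-.14)&(abs(by)<.016)&(Z<.085)
for z in np.arange(.012,.085,.008):
    q=f&(abs(Z-z)<.004)
    q2=(d["z_map"]>0)&(bx<-.07)&(bx>-.14)&(by<-.03)&(by>-.1)&(abs(Z-z)<.004)
    print(round(z,3),q.sum(),np.median(bx[q]),bx[q].min() if q.any() else 0,"wall",np.median(bx[q2]))
E
```

```text
29.05 box -0.147515612753526 -0.1767825731547984 0.2531244392213594 F [ 0.3788 -0.344  -0.244 ] T [ 0.0457 -0.0282 -0.0014]
wrist lid slope rad 0.0004316314512066215 -0.0009568843066702498 z mid 0.08694266713745 16643
wrist hasp 1186 [-0.0957 -0.019   0.02  ] [-0.083   0.0187  0.0845] [-0.0882 -0.0018  0.06  ]
side lid slope rad -0.00211080718489929 -0.001238219571926727 z mid 0.08752306475462934 2444
side hasp 185 [-0.096  -0.0223  0.0203] [-0.083   0.0169  0.0857] [-0.0883 -0.0047  0.0556]
scene lid slope rad 0.003912789052250488 0.00018879397445088764 z mid 0.08808643671153356 3929
scene hasp 15 [-0.0945 -0.0194  0.079 ] [-0.0883  0.0164  0.0857] [-0.0909 -0.0016  0.0831]
0.012 2 -0.08376575984743612 -0.08789960316208441 wall -0.0807159435630807
0.02 12 -0.08849040828751466 -0.09033141703307054 wall -0.0806566896816227
0.028 8 -0.08717350057232467 -0.08885732117014127 wall -0.08055146068810369
0.036 24 -0.09037295929449318 -0.09658355527162739 wall -0.08032533624210204
0.044 9 -0.08818136168931051 -0.0904987141880718 wall -0.08068552485101665
0.052 16 -0.08917783777578758 -0.09033270434368962 wall -0.08064118499698136
0.06 16 -0.08838285249776401 -0.08972735072112314 wall -0.0806433861446224
0.068 14 -0.08874045089545354 -0.08988624712783648 wall -0.0808384990224727
0.076 21 -0.08850544502470231 -0.09029117466618146 wall -0.08055995355068174
0.084 25 -0.08511255309443554 -0.0901999921725451 wall -0.07800565443190008
```

View pics/side26z.png

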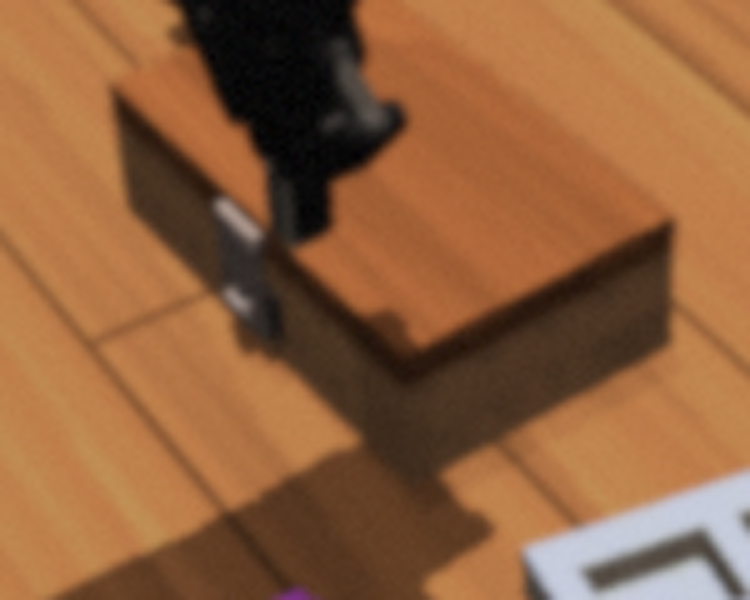

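View pics/side26.png

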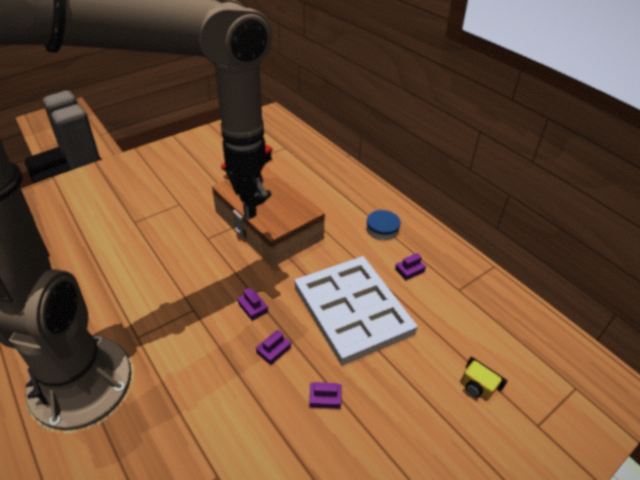

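View pics/w26.png

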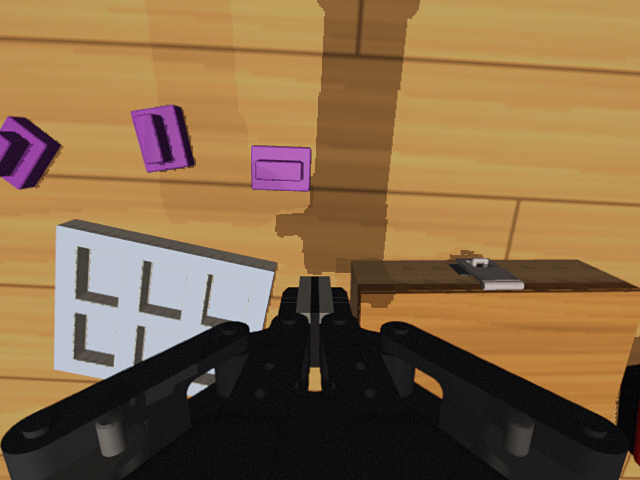

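The strap's outer face sits at x ≈ −0.0885 from hinge to end, so it is flat. The staple shows through the slot at −0.0966, and the lid is level. The arm is touching nothing, so I'm handing in.

Request:
{"name": "send_rows", "arguments": {
  "motion": [
    {"x": 0, "y": 0, "z": 0, "wx": 0, "wy": 0, "wz": 0, "gripper": 0},
    {"x": 0, "y": 0, "z": 0, "wx": 0, "wy": 0, "wz": 0, "gripper": 0}
  ]
}}

```text
t: 29.5
tool_pos: [0.419, 0.0034, 0.2466]
ee_rot: [[-0.998, -0.058, -0.001], [-0.058, 0.998, -0.001], [0.001, -0.001, -1.0]]
wrist_force: [0.5, 0.5, 0.5]
grip_width: -0.0
```

```bash
python3 -c "
from bench import *
print(get_obs()['wrist_force']);print(finish_job())"
```

```text
[0.53701847 0.51113889 0.49154833]
the job is handed in; nothing more can be done
None
```

The job is done and handed in at about 29.5 s of the 210 s allowed. Only four blocks were in the mould, two red and two blue. I packed each in the bay of its colour, closed the lid and swung the hasp down over the staple.

The last checks before handing in showed:
- **Blocks:** each was sitting flat in its bay after release, with the grip tops at about 0.075 m, and the mould was empty.
- **Lid:** it was shut, with the top level at 0.087–0.088 m. The scene camera's fit gave about 0.004 rad of tilt, which I put down to calibration, as the other two cameras read about 0.002 rad or less.
- **Hasp:** it was flat. The strap's outer face was about 8 mm out from the box front all the way down, with the staple standing through the slot.
- **Other items:** the arm never went near the brush, tin, headlamp or purple look-alikes, and they looked unmoved in the pictures. I did not re-measure their positions.

No check failed. I saw no block knocked aside and no slip of the grip.

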